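Lay out the breakfast condiments

ROBOT

A 6-joint arm with a two-finger parallel gripper is mounted at the origin on a cart in front of the work surface, level with it; the furniture and walls round the work are solid. World frame = base frame: x ahead of the robot, y to its left, z up, the work surface at z = 0. Lengths are in m, angles in rad, forces in N, time in s.
With the tool pointing down it reaches from about 0.375 to 0.975 m from the base axis. Payload 3.8 kg.
Tool frame: the origin (TCP) lies midway between the tips of the shut fingers; the grasp point (between the pads) lies 19 mm behind it; z points along the fingers, y is the line along which they close (so a half turn about z gives the same grasp; the last joint's range is limited). The gripper opens to 85 mm and grips with 20 to 120 N. Pads are 22 mm wide; open, the fingers measure 114 mm over their backs; the gripper's body (76 mm by 85 mm) begins 54 mm behind the grasp point. The pads swing forward as they close: fully open they stand 13 mm farther back than shut.
Start: joints at [-1.32, 0.264, 1.604, -0, 1.274, -0.037], TCP at [0.192, -0.647, 0.198] pointing down, gripper open.
Joint ranges: [-2.63, 2.63], [-0.94, 2.18], [0.31, 2.57], [-1.31, 4.45], [0, 2.66], [-2.55, 2.55]. Speed limits (rad/s): [2.57, 2.57, 3.14, 3.14, 3.14, 3.14].

INTERFACE

Orientations are given as a rotation vector (axis times angle).
In Python, from workcell import status, read_camera, workorder, masks_of gives the robot as it stands.
- The arm moves only by the tool drive_tool, never from a script. Its argument "rows" is a list of rows, each a list of 7 numbers: the turn, a rotation vector about the tool's x, y, z in degrees, then the shift along the tool's x, y, z in m, then the opening, from 0 (shut) to 1 (fully open). In form: [[ax, ay, az, tx, ty, tz, claw], ...]. A call has 1 to 8 rows; each row shifts and turns the commanded pose from where the row before left it, along the tool's axes as they then stand; what a row does not reach is not made up. A row lasts 1/12 s, in which the tool goes at most 41.7 mm and 7.16 degrees, less where a joint would pass 70% of its speed; a pose out of reach is approached as far as the arm can. A call is refused whole if a number of a shift passes 0.0417 or a number of a turn 7.16, either way. A call with a gripper value outside its range is refused whole. The fingers move at their own pace and stop on an object; "force" is the grip in N (left out, the last holds). Time passes only in rows, so rows that do not move let the fingers close. It gives the time, the measured TCP pose, the force, the opening and the grip force at its end, in the units of the state.
- status.read_state(): the state, without advancing time (a new reading comes with each control period).
- read_camera(name): name is "side" or "top" or "wrist"; returns a dict with "color" (384x512x3 uint8, red, green, blue), "intrinsics" (3x3 intrinsics, pixels), "world_from_camera" (4x4, takes a point from camera to world coordinates); the wrist camera has in their place "mount" (4x4, takes a point from camera to tool coordinates, whose origin is the TCP and whose axes are the flange's). Camera axes: x right, y up, looking along -z (the intrinsics and any distortion apply to the point x, -y, -z); pixel columns grow to the right and rows downward; lengths in m; the calibration is good to about 2 mm. A picture is of the moment at which its call begins: read the wrist's pose just before it. There is no depth.
- workorder.finish_job(): hands the job in; it is judged then, once.
Trained networks look in a picture, given as the dict that the camera call returned (one of the last four; its "shot" number tells which), for a name from the list of things; names that differ only in an ending like _2 or _b are one class to them, and where a whole thing is asked for, a point or a joint stands for the part that bears it (a point fixed in the world has none). Each returns a list of dicts, best first, with "score" (0 to 1); they miss things now and then, are a little off and sometimes report something else, mostly with a low value. They report only what shows in the picture. A call takes as long as a camera call.
- masks_of(picture, name): "mask" (384x512 bool, what is visible of it) and "bbox" ([left, top, right, bottom] in pixels, round what is visible of it).
The state is a dict: "time": time; "q": joint angles; "joint_vel": joint speeds; "joint_torque": joint torques, N m; "tool_pos": TCP position; "tcp_rot": TCP orientation; "wrist_force": force on the tool from outside, world axes, zero at the start; "torque": the same for the moment, N m; "width": opening from 0.0 (shut) to 1.0 (fully open); "grip_force": force on a finger pad.
Only numpy, scipy, OpenCV 4.12 (cv2) and the standard library are available. Lean on these libraries where they do the work, as an engineer would, in place of code of your own. Each camera call takes 0.05 s, during which the arm holds its last target. There are 200 camera calls.

TASK

Lay out the breakfast condiments on the worktop in a left-to-right row: stand the salt shaker 14 cm straight in front of the jam jar (towards the robot, centre to centre), and lay the teaspoon 14 cm straight in front of the sugar bowl with its length pointing straight away from the robot (either end first). Put the round coaster in the same row, midway between the shaker and the spoon, and stand the honey jar in the middle of it. Keep the honey jar and the shaker upright all the while, and leave the spice jar and the tea light where they are.

Things in the scene. Friction and masses are not known exactly. Their poses are not given: they have to be found in the camera images.
- coaster: Round wooden coaster with a cork face, a plain disc 62 mm in diameter, 15 mm thick, loose. Origin: centre of its underside; z up.
- honey_jar: Honey jar: clear rounded-square jar, white lid, dark label, 58 mm (its x) by 62 mm (its y), 99 mm tall, about 0.44 kg, loose and upright. Origin: centre of its underside; z up. Can be gripped across its x (58 mm) at 40 to 80 mm height.
- salt_shaker: Salt shaker: clear round body with a grey domed top, 44 mm in diameter up to 74 mm, then narrowing to 34 mm, 90 mm tall, 0.1 kg, loose and upright (its foot is a little uneven: it may lean by 0.05 rad at rest). Origin: centre of its underside; z up.
- teaspoon: Metal teaspoon lying flat, 138 mm long along its x, 28 mm at its widest (y), 12 mm high, 20 g, loose. Origin: middle of its length and width, on the underside; z up. Gripped across its y at the middle of its length.
- jam_jar: Jam jar with a yellow lid and red contents, 71 mm in diameter, 110 mm tall, does not move. Reference for the salt shaker. Origin: centre of its underside; its x always points straight away from the robot (world x), y to the robot's left. It and the sugar bowl stand side by side at equal x, 260 mm apart, either one on the left.
- sugar_bowl: White porcelain sugar bowl with lid and two handles, 98 mm (x) by 135 mm over the handles (y), 112 mm tall, does not move. Reference for the teaspoon. Origin: centre of its underside; its x always points straight away from the robot (world x), y to the left.
- spice_jar: Spice jar with a red cap, 45 mm in diameter, 106 mm tall, loose, standing between the jam jar and the sugar bowl. Bystander: leave it alone. Origin: centre of its underside. Overhead, keep the arm clear of a wall cabinet (0.57 m above the worktop, beyond x = 0.63) and a cooker hood (0.64 m up, right of y = -0.31).
- tea_light: Small tea light, 38 mm in diameter, 15 mm tall, loose, beside the spice jar. Bystander: leave it alone. Origin: centre of its underside.

How it is judged:
By the outcome, as a careful person would: the job done as asked, in the order asked, and still so for the second after the job is handed in, with the robot touching nothing.
It also fails if it takes over 99 s, if anything falls off the work surface, if the arm or the gripper's body presses on something with over 40 N, if the wrist force passes 120 N, or if a joint passes its speed limit or range.

## Working session

There is one attempt and no reset: what is moved stays moved. The work goes in short steps, Python scripts to look and compute and a tool call to move; the robot and the scene stay as the last step left them, time stands still between calls to the robot, and variables do not carry over. Pictures are saved under pics/ and viewed, at most 14 in all, crops included, and the job is handed in when it is done.

Besides the shell and the picture viewer there is one more tool, called after ">>>" by a JSON object that holds its "fn" and its "kwargs", one argument or row to a line. drive_tool: Moves the arm, as the interface text tells. Its arguments: {"type":"object","properties":{"rows":{"type":"array"},"force":{"type":"number"}},"required":["rows"]}

```bash
mkdir -p pics; ls; cat > h.py <<'E'
import numpy as np, cv2
from workcell import status, read_camera, workorder, masks_of
from scipy.spatial.transform import Rotation as R
def ray(pic,uv,T=None):
    T=pic["world_from_camera"] if T is None else T
    T=np.array(T);K=np.array(pic["intrinsics"])
    d=np.linalg.inv(K)@[uv[0],uv[1],1.]
    d=T[:3,:3]@[d[0],-d[1],-d[2]]
    return T[:3,3],d
def at(pic,uv,z,T=None):
    o,d=ray(pic,uv,T); return o+d*(z-o[2])/d[2]
def proj(pic,p,T=None):
    T=np.array(pic["world_from_camera"] if T is None else T);K=np.array(pic["intrinsics"])
    c=np.linalg.inv(T)@np.r_[p,1]; u=K@[c[0],-c[1],-c[2]]; return u[:2]/u[2]
def save(pic,n): cv2.imwrite(f"pics/{n}.png",cv2.cvtColor(pic["color"],cv2.COLOR_RGB2BGR))
def wT(s,pic):
    T=np.eye(4);T[:3,:3]=R.from_rotvec(s["tcp_rot"]).as_matrix();T[:3,3]=s["tool_pos"]
    return T@np.array(pic["mount"])
NAMES="coaster honey_jar salt_shaker teaspoon jam_jar sugar_bowl spice_jar tea_light".split()
E
python3 - <<'E'
from h import *
s=status.read_state();print({k:np.round(v,3) for k,v in s.items()})
for c in("top","side"):
    p=read_camera(c);save(p,c+"0");print(c,{k:np.round(v,3).tolist() for k,v in p.items() if k!="color"})
    for n in NAMES:
        for m in masks_of(p,n)[:2]:
            M=m["mask"];v,u=np.nonzero(M);print(n,round(m["score"],2),np.round(m["bbox"]),"cen",u.mean().round(1),v.mean().round(1),M.sum(),np.round(at(p,(u.mean(),v.mean()),0),3))
E
```

```text
pics
{'time': np.float64(0.0), 'q': array([-1.32 ,  0.265,  1.605, -0.   ,  1.274, -0.037]), 'joint_vel': array([-0.001, -0.   ,  0.001,  0.002,  0.001,  0.001]), 'joint_torque': array([-0.0000e+00, -5.1511e+01, -3.6732e+01, -0.0000e+00,  1.3000e-02,
       -0.0000e+00]), 'tool_pos': array([ 0.191, -0.646,  0.197]), 'tcp_rot': array([-3.107, -0.45 ,  0.   ]), 'wrist_force': array([-0.542,  0.481, -0.168]), 'torque': array([-0.006,  0.015,  0.001]), 'grip_force': np.float64(0.0), 'width': np.float64(1.002)}
top {'intrinsics': [[426.86, 0.0, 253.074], [0.0, 426.86, 195.348], [0.0, 0.0, 1.0]], 'world_from_camera': [[-0.021, 0.982, -0.188, 0.433], [-1.0, -0.021, -0.0, -0.108], [-0.004, 0.188, 0.982, 0.915], [0.0, 0.0, 0.0, 1.0]], 'shot': 1}
coaster 0.75 [341. 254. 370. 285.] cen 354.8 270.9 750 [ 0.442 -0.318  0.   ]
salt_shaker 0.58 [284. 261. 306. 284.] cen 294.2 273.1 367 [ 0.44  -0.191  0.   ]
salt_shaker 0.49 [136. 269. 205. 286.] cen 165.3 276.8 424 [0.438 0.081 0.   ]
teaspoon 0.69 [138. 268. 204. 287.] cen 164.7 276.7 412 [0.438 0.082 0.   ]
jam_jar 0.73 [167. 125. 206. 169.] cen
[... 612 characters left out ...]
, [-0.008, 0.932, 0.363, 0.404], [0.0, 0.0, 0.0, 1.0]], 'shot': 2}
coaster 0.6 [355. 176. 366. 191.] cen 360.4 184.4 132 [ 0.431 -0.337  0.   ]
honey_jar 0.94 [319. 181. 355. 242.] cen 335.4 210.6 1832 [ 0.457 -0.166  0.   ]
salt_shaker 0.58 [342. 172. 358. 206.] cen 349.1 181.8 279 [ 0.46  -0.346  0.   ]
teaspoon 0.69 [304. 248. 321. 285.] cen 315.0 273.1 313 [0.437 0.087 0.   ]
jam_jar 0.6 [159. 179. 207. 246.] cen 182.8 209.1 2664 [ 0.766 -0.069  0.   ]
sugar_bowl 0.9 [216. 139. 257. 191.] cen 237.2 169.2 1424 [ 0.757 -0.346  0.   ]
spice_jar 0.9 [194. 158. 218. 212.] cen 206.7 180.7 856 [ 0.795 -0.242 -0.   ]
tea_light 0.59 [207. 209. 215. 221.] cen 210.9 216.0 121 [ 0.693 -0.057  0.   ]
```

```bash
python3 - <<'E'
import cv2
a=cv2.imread("pics/top0.png")[90:310,110:400];cv2.imwrite("pics/top0b.png",cv2.resize(a,None,fx=2.7,fy=2.7,interpolation=3))
a=cv2.imread("pics/side0.png")[120:300,140:390];cv2.imwrite("pics/side0b.png",cv2.resize(a,None,fx=3.1,fy=3.1,interpolation=3))
E
```

```text
(no output)
```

View pics/top0b.png

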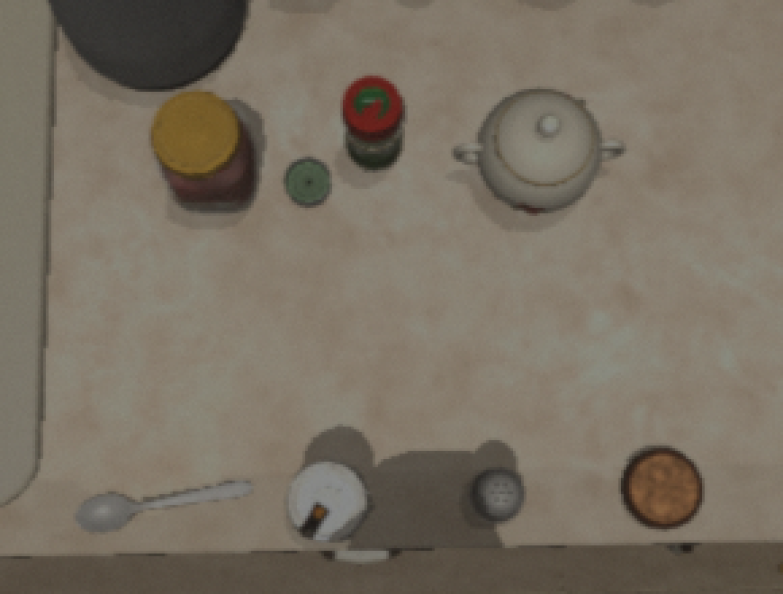

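View pics/side0b.png

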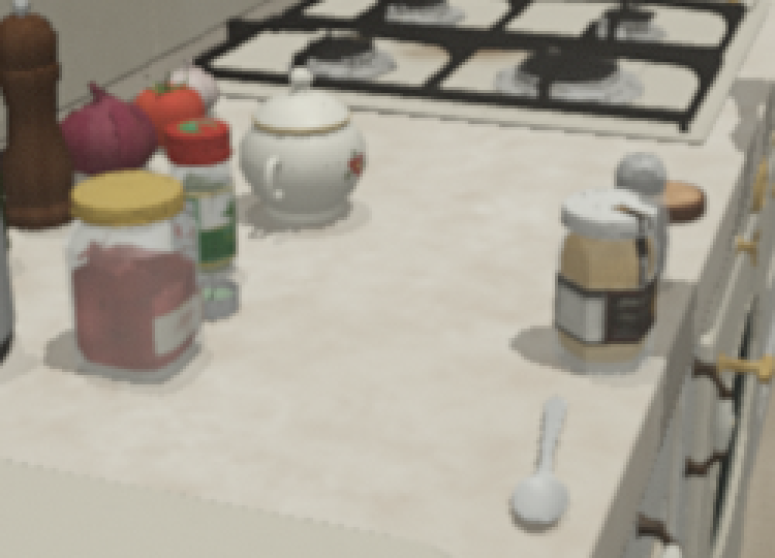

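The top view, in crop pixels, shows the spoon with its bowl at (105,511) and handle end at (250,489). The honey lid is at (328,500), the shaker at (498,495) and the coaster at (662,487). Jam is on the left at (197,133) and sugar on the right at (548,126). The side view agrees. Next I'll fit simple solids to the masks.

```bash
cat >> h.py <<'E'
from scipy.optimize import minimize
SOL={"coaster":[(31,0),(31,15)],"salt_shaker":[(22,0),(22,74),(17,90)],"jam_jar":[(35.5,0),(35.5,110)],"spice_jar":[(22.5,0),(22.5,106)],"tea_light":[(19,0),(19,15)],"honey_jar":[(30,0),(30,99)]}
a_=np.linspace(0,2*np.pi,32)
def sil(views,name,xy):
    out=[]
    for p,T,_ in views:
        pts=np.array([proj(p,(xy[0]+r/1e3*np.cos(a),xy[1]+r/1e3*np.sin(a),z/1e3),T) for r,z in SOL[name] for a in a_])
        m=np.zeros(p["color"].shape[:2],np.uint8);h=cv2.convexHull(np.float32(pts))
        cv2.fillConvexPoly(m,np.int32(np.round((h)*16)),255,cv2.LINE_AA,4);out.append(m/255.)
    return out
def fit(views,name,xy0):
    "views: list of (pic,T,mask)"
    def f(xy):
        c=0
        for m,(p,T,M) in zip(sil(views,name,xy),views): c+=np.abs(m-M).sum()/max(M.sum(),1)
        return c
    r=minimize(f,xy0,method="Nelder-Mead",options=dict(initial_simplex=np.array(xy0)+[[0,0],[.02,0],[0,.02]],xatol=2e-4,fatol=1e-4))
    return r.x,r.fun/len(views)
E
python3 - <<'E'
from h import *
t=read_camera("top");s=read_camera("side")
g={"coaster":(.44,-.32),"salt_shaker":(.43,-.19),"jam_jar":(.69,.03),"spice_jar":(.71,-.1),"tea_light":(.69,-.045)}
for n in g:
    V=[]
    for p in(t,s):
        if p is s and n=="salt_shaker":continue
        r=masks_of(p,n)
        if r:V.append((p,None,r[0]["mask"]))
    for v in (V,)+tuple([w] for w in V): x,e=fit(v,n,g[n]);print(n,x.round(4),round(e,3))
r=masks_of(s,"honey_jar");print("honey side",fit([(s,None,r[0]["mask"])],"honey_jar",(.43,-.06)),"top lid",at(t,(231.5,275.2),.099))
print("jam lid",at(t,(183,139.3),.11),"sugar knob",at(t,(313,136.7),.112))
for p,n in((t,"top"),(s,"side")):
    M=masks_of(p,"sugar_bowl")[0]["mask"];v,u=np.nonzero(M)
    if n=="top":
        print("handles",at(p,(u.min(),v[u==u.min()].mean()),.06),at(p,(u.max(),v[u==u.max()].mean()),.06),"front",at(p,(u[v==v.max()].mean(),v.max()+.5),.03))
    M=masks_of(p,"teaspoon")[0]["mask"];v,u=np.nonzero(M)
    P=np.array([at(p,(a,b),.005)[:2] for a,b in zip(u,v)])
    c,sz,an=cv2.minAreaRect(np.float32(P*1000));print("spoon",n,c,sz,an,cv2.boxPoints((c,sz,an)).round(0).tolist())
E
```

```text
coaster [ 0.4433 -0.3189] 0.971
coaster [ 0.4415 -0.3172] 0.171
coaster [ 0.4392 -0.3223] 1.752
salt_shaker [ 0.4389 -0.1821] 0.418
salt_shaker [ 0.4389 -0.1821] 0.418
jam_jar [0.7034 0.0293] 0.128
jam_jar [0.7006 0.0278] 0.11
jam_jar [0.7036 0.0348] 0.124
spice_jar [ 0.7263 -0.1008] 0.4
spice_jar [ 0.7226 -0.101 ] 0.125
spice_jar [ 0.736  -0.1188] 0.613
tea_light [ 0.694  -0.0441] 0.76
tea_light [ 0.6943 -0.0451] 0.319
tea_light [ 0.6889 -0.0532] 1.186
honey side (array([ 0.43851313, -0.06287127]), np.float64(0.08450866932780475)) top lid [ 0.43757682 -0.06374934  0.099     ]
jam lid [0.70281067 0.02831259 0.11      ] sugar knob [ 0.70180922 -0.22766775  0.112     ]
handles [ 0.69949273 -0.1615278   0.06      ] [ 0.7009302  -0.29295759  0.06      ] front [ 0.65842693 -0.23122687  0.03      ]
spoon top (437.20733642578125, 69.68849182128906) (25.99947738647461, 135.5699462890625) 6.693023681640625 [[416.0, 135.0], [432.0, 1.0], [458.0, 4.0], [442.0, 139.0]]
spoon side (442.5508117675781, 74.37516784667969) (28.05440330505371, 123.99259948730469) 14.173687934875488 [[414.0, 131.0], [444.0, 11.0], [471.0, 18.0], [441.0, 138.0]]
```

Every point is consistent: jam (0.702, 0.029), sugar (0.702, -0.230), 260 mm apart as given. That puts the row at x≈0.562. I'll turn the tool square and go above the shaker.

>>> {"fn": "drive_tool", "kwargs": {
  "rows": [
    [0,0,5.5,0,0,0,1],
    [0,0,5.5,0,0,0,1],
    [0,0,5.5,0,0,0,1],
    [0,0,0,0.0177,-0.033,0,1],
    [0,0,0,0.0177,-0.033,0,1],
    [0,0,0,0.0177,-0.033,0,1],
    [0,0,0,0.0177,-0.033,0,1],
    [0,0,0,0.0177,-0.033,0,1]
  ],
  "force": 25
}}

```text
time: 2.37
tool_pos: [0.2806, -0.4808, 0.1984]
tcp_rot: [3.142, -0.001, 0.0]
wrist_force: [1.0, -0.3, 0.8]
width: 1.0
grip_force: 0.0
```

>>> {"fn": "drive_tool", "kwargs": {
  "rows": [
    [0,0,0,0.0177,-0.033,0,1],
    [0,0,0,0.0177,-0.033,0,1],
    [0,0,0,0.0177,-0.033,0,1],
    [0,0,0,0.0177,-0.033,0,1],
    [0,0,0,0.0177,-0.033,0,1],
    [0,0,0,0.0177,-0.033,0,1],
    [0,0,0,0,0,0,1],
    [0,0,0,0,0,0,1]
  ]
}}

```text
time: 3.03
tool_pos: [0.3872, -0.2827, 0.1987]
tcp_rot: [3.141, 0.006, 0.001]
wrist_force: [-0.6, -0.3, 0.1]
width: 1.0
grip_force: 0.0
```

```bash
python3 - <<'E'
from h import *
s=status.read_state();p=read_camera("wrist");save(p,"w1");T=wT(s,p);print(T.round(3),np.round(p["intrinsics"],1))
for n,g in(("coaster",(.4415,-.318)),("salt_shaker",(.439,-.182)),("honey_jar",(.438,-.063))):
    for m in masks_of(p,n)[:1]: print(n,m["score"],m["bbox"],fit([(p,T,m["mask"])],n,g))
E
```

```text
[[ 0.005  0.955  0.296  0.462]
 [-1.     0.004  0.001 -0.281]
 [-0.    -0.296  0.955  0.374]
 [ 0.     0.     0.     1.   ]] [[265.5   0.  257.7]
 [  0.  265.5 191.9]
 [  0.    0.    1. ]]
coaster 0.97 [256.4, 102.5, 306.2, 148.4] (array([ 0.44210779, -0.31423769]), np.float64(0.0773533317709554))
salt_shaker 0.61 [152.1, 111.0, 204.8, 144.5] (array([ 0.44104013, -0.18814806]), np.float64(0.3275778966131908))
honey_jar 0.87 [9.8, 104.6, 121.0, 159.6] (array([ 0.43648378, -0.06241998]), np.float64(0.09555911868408877))
```

View pics/w1.png

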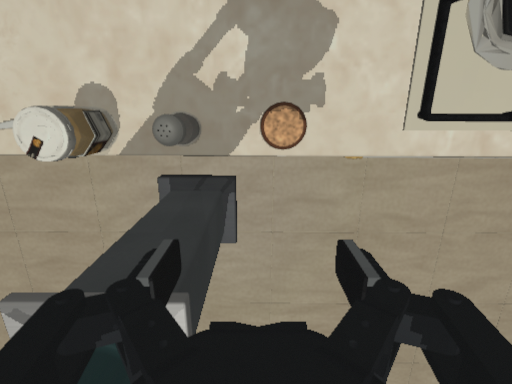

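The wrist view shows the coaster at (284,126), the shaker dome at (168,129) and the honey lid at (43,134). The shaker is at about (0.440, -0.184).

>>> {"fn": "drive_tool", "kwargs": {
  "rows": [
    [0,0,0,0.0177,-0.033,0,1],
    [0,0,0,0.0177,-0.033,0,1],
    [0,0,0,0.0177,-0.033,0,1],
    [0,0,0,0,0,0.0338,1],
    [0,0,0,0,0,0.0338,1],
    [0,0,0,0,0,0.0338,1],
    [0,0,0,0,0,0.0338,1],
    [0,0,0,0,0,0.0338,1]
  ]
}}

```text
time: 3.9
tool_pos: [0.4394, -0.1866, 0.0281]
tcp_rot: [3.141, -0.004, 0.001]
wrist_force: [0.6, -0.5, -0.5]
width: 1.001
grip_force: 0.0
```

>>> {"fn": "drive_tool", "kwargs": {
  "rows": [
    [0,0,0,0,0,0,1],
    [0,0,0,0,0,0,0.3],
    [0,0,0,0,0,0,0.3],
    [0,0,0,0,0,0,0.3],
    [0,0,0,0,0,0,0.3],
    [0,0,0,0,0,0,0.3],
    [0,0,0,0,0,0,0.3]
  ]
}}

```text
time: 4.48
tool_pos: [0.4417, -0.1864, 0.032]
tcp_rot: [3.139, -0.0, 0.007]
wrist_force: [-0.1, 0.1, 6.1]
width: 0.382
grip_force: 24.5
```

```bash
python3 - <<'E'
from h import *
p=read_camera("side");a=cv2.cvtColor(p["color"],4)[130:260,280:420];w=read_camera("wrist");b=cv2.cvtColor(w["color"],4)[100:384,100:412]
a=cv2.resize(a,(420,390));b=cv2.resize(b,(380,390));cv2.imwrite("pics/g1.png",np.hstack([a,b]));print(status.read_state()["width"],status.read_state()["wrist_force"])
E
```

```text
0.37842612660886704 [-0.33237752 -0.14102864  7.33134969]
```

View pics/g1.png

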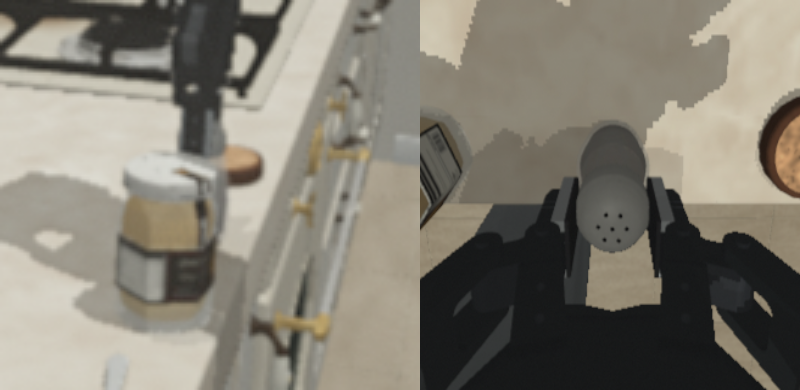

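The gripper holds the shaker upright: the dome is between the pads at (612,212) in the right half. I'll lift it and carry it to the front of the jam jar.

>>> {"fn": "drive_tool", "kwargs": {
  "rows": [
    [0,0,0,0,0,-0.02,0.3],
    [0,0,0,0,0,-0.03,0.3],
    [0,0,0,0,0,-0.03,0.3],
    [0,0,0,0,0,-0.03,0.3],
    [0,0,0,0,0,0,0.3]
  ]
}}

```text
time: 5.0
tool_pos: [0.4442, -0.1874, 0.1471]
tcp_rot: [3.136, 0.0, 0.018]
wrist_force: [2.0, -1.1, -0.2]
width: 0.38
grip_force: 25.5
```

>>> {"fn": "drive_tool", "kwargs": {
  "rows": [
    [0,0,0,0.01,-0.0166,0,0.3],
    [0,0,0,0.0175,-0.032,0,0.3],
    [0,0,0,0.0175,-0.032,0,0.3],
    [0,0,0,0.0175,-0.032,0,0.3],
    [0,0,0,0.0175,-0.032,0,0.3],
    [0,0,0,0.0175,-0.032,0,0.3],
    [0,0,0,0.0175,-0.032,0,0.3],
    [0,0,0,0.005,-0.0084,0,0.3]
  ]
}}

```text
time: 5.67
tool_pos: [0.5616, 0.0361, 0.1396]
tcp_rot: [-3.14, -0.004, -0.004]
wrist_force: [-0.1, -0.7, -0.1]
width: 0.377
grip_force: 25.5
```

>>> {"fn": "drive_tool", "kwargs": {
  "rows": [
    [0,0,0,0,0,0,0.3],
    [0,0,0,0,0,0,0.3]
  ]
}}

```text
time: 5.83
tool_pos: [0.5591, 0.0319, 0.139]
tcp_rot: [3.141, 0.003, -0.002]
wrist_force: [-0.7, 0.5, -1.4]
width: 0.379
grip_force: 25.5
```

```bash
python3 - <<'E'
from h import *
s=status.read_state();p=read_camera("wrist");T=wT(s,p)
save(p,"w2");q=read_camera("side");save(q,"s2");t=read_camera("top");save(t,"t2")
print(s["tool_pos"],s["tcp_rot"],s["width"])
for n,P,TT in(("w",p,T),("s",q,None),("t",t,None)):
    for m in masks_of(P,"salt_shaker")[:1]:print(n,m["score"],m["bbox"])
a=cv2.cvtColor(q["color"],4)[90:260,150:320];b=cv2.cvtColor(p["color"],4)[50:384,90:422]
cv2.imwrite("pics/g2.png",np.hstack([cv2.resize(a,(400,400)),cv2.resize(b,(400,400))]))
E
```

```text
[0.55905909 0.03189916 0.13903584] [ 3.14094016e+00  2.60794728e-03 -1.53052830e-03] 0.37857490163740953
w 0.78 [228.2, 185.8, 289.2, 283.7]
s 0.75 [246.5, 141.9, 269.6, 195.0]
t 0.75 [169.4, 207.3, 192.9, 222.0]
```

View pics/g2.png

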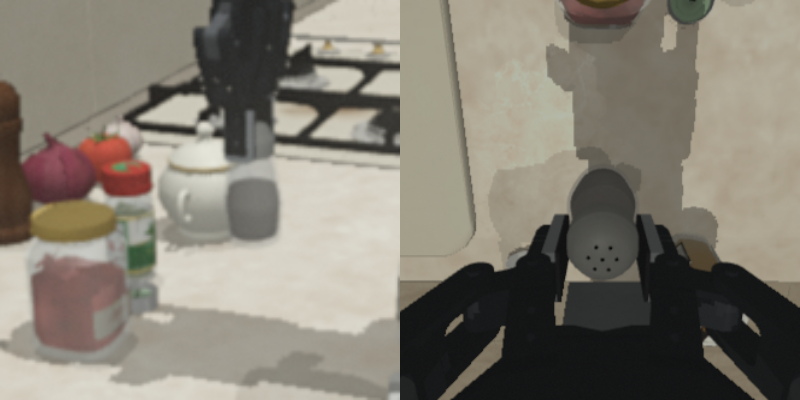

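The shaker hangs upright in the grip, with its dome about over the TCP. I'll lower it slowly and release.

>>> {"fn": "drive_tool", "kwargs": {
  "rows": [
    [0,0,0,0.003,0.0015,0.02,0.3],
    [0,0,0,0,0,0.025,0.3],
    [0,0,0,0,0,0.025,0.3],
    [0,0,0,0,0,0.02,0.3],
    [0,0,0,0,0,0.01,0.3],
    [0,0,0,0,0,0.004,0.3],
    [0,0,0,0,0,0,0.3],
    [0,0,0,0,0,0,0.3]
  ]
}}

```text
time: 6.8
tool_pos: [0.5634, 0.0299, 0.0364]
tcp_rot: [-3.142, 0.001, -0.002]
wrist_force: [0.1, -0.3, -1.2]
width: 0.38
grip_force: 25.5
```

>>> {"fn": "drive_tool", "kwargs": {
  "rows": [
    [0,0,0,0,0,0.002,0.3],
    [0,0,0,0,0,0.001,0.3],
    [0,0,0,0,0,0,0.3]
  ]
}}

```text
time: 7.05
tool_pos: [0.5633, 0.0302, 0.0333]
tcp_rot: [-3.142, 0.0, -0.003]
wrist_force: [-0.6, 0.1, -0.5]
width: 0.381
grip_force: 25.5
```

>>> {"fn": "drive_tool", "kwargs": {
  "rows": [
    [0,0,0,0,0,0.001,0.3],
    [0,0,0,0,0,0.001,0.3],
    [0,0,0,0,0,0,0.3]
  ]
}}

```text
time: 7.3
tool_pos: [0.5641, 0.0304, 0.0321]
tcp_rot: [-3.141, 0.0, -0.005]
wrist_force: [-0.8, 0.4, 5.9]
width: 0.383
grip_force: 26.0
```

>>> {"fn": "drive_tool", "kwargs": {
  "rows": [
    [0,0,0,0,0,0,0.45],
    [0,0,0,0,0,0,0.6],
    [0,0,0,0,0,0,0.8],
    [0,0,0,0,0,0,0.9],
    [0,0,0,0,0,-0.01,0.9],
    [0,0,0,0,0,-0.03,0.9],
    [0,0,0,0,0,-0.04,0.9],
    [0,0,0,0,0,-0.04,0.9]
  ]
}}

```text
time: 7.97
tool_pos: [0.561, 0.0302, 0.1509]
tcp_rot: [3.142, -0.0, -0.005]
wrist_force: [1.0, 0.5, 0.3]
width: 0.899
grip_force: 0.0
```

```bash
python3 - <<'E'
from h import *
s=status.read_state();p=read_camera("wrist");T=wT(s,p);save(p,"w3");q=read_camera("side");save(q,"s3")
print(s["tool_pos"],s["tcp_rot"],s["width"])
for n,P,TT in(("w",p,T),("s",q,None)):
    V=masks_of(P,"salt_shaker")[:1]
    for m in V:print(n,m["score"],m["bbox"],fit([(P,TT,m["mask"])],"salt_shaker",(.562,.03)))
m=masks_of(p,"jam_jar")
if m:print("jam wrist",m[0]["bbox"])
a=cv2.cvtColor(q["color"],4)[90:260,150:320];b=cv2.cvtColor(p["color"],4)[0:384,64:448]
cv2.imwrite("pics/g3.png",np.hstack([cv2.resize(a,(400,400)),cv2.resize(b,(400,400))]))
E
```

```text
[0.56100245 0.03015606 0.15086664] [ 3.14154898e+00 -3.05140369e-04 -5.28291723e-03] 0.8993385543769848
s 0.82 [244.2, 201.6, 265.6, 251.5] (array([0.56308778, 0.02572963]), np.float64(0.34310850439882695))
jam wrist [205.8, 0.0, 301.4, 79.7]
```

View pics/g3.png

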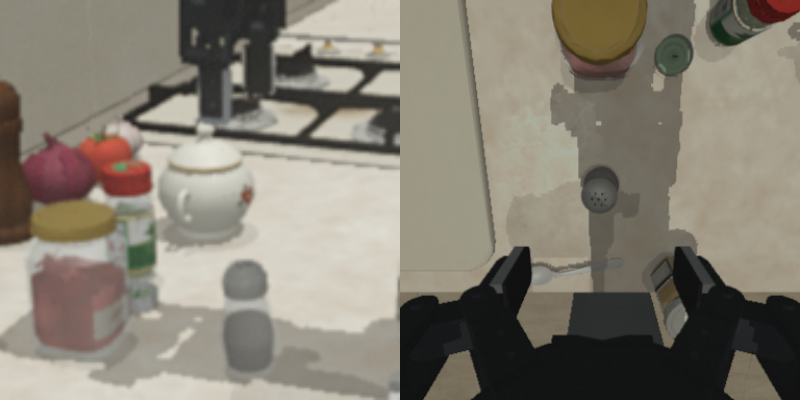

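The shaker stands upright in front of the jam jar. Its dome is at (600,190) and the jam jar's centre is at u≈600, so they line up. The teaspoon is next: turn the tool across it.

>>> {"fn": "drive_tool", "kwargs": {
  "rows": [
    [0,0,-6.9,0,0,-0.01,0.5],
    [0,0,-6.9,0,0,0,0.5],
    [0,0,-6.9,0,0,0,0.5],
    [0,0,-6.9,0,0,0,0.5],
    [0,0,-6.9,0,0,0,0.5],
    [0,0,-6.9,0,0,0,0.5],
    [0,0,-6.9,0,0,0,0.5],
    [0,0,-6.9,0,0,0,0.5]
  ]
}}

```text
time: 8.88
tool_pos: [0.5605, 0.0302, 0.1577]
tcp_rot: [-2.778, -1.463, 0.007]
wrist_force: [-0.4, -0.2, -0.3]
width: 0.497
grip_force: 0.0
```

>>> {"fn": "drive_tool", "kwargs": {
  "rows": [
    [0,0,-6.9,0,0,0,0.5],
    [0,0,-6.9,0,0,0,0.5],
    [0,0,-6.9,0,0,0,0.5],
    [0,0,-6.9,0,0,0,0.5],
    [0,0,-6.9,0,0,0,0.5],
    [0,0,-6.9,0,0,0,0.5],
    [0,0,0,0.012,-0.03,0,0.5],
    [0,0,0,0.012,-0.03,0,0.5]
  ]
}}

```text
time: 9.55
tool_pos: [0.4985, 0.0469, 0.1576]
tcp_rot: [-2.089, -2.342, 0.005]
wrist_force: [-1.1, 0.8, 0.6]
width: 0.499
grip_force: 0.0
```

>>> {"fn": "drive_tool", "kwargs": {
  "rows": [
    [0,0,0,0.012,-0.03,0,0.5],
    [0,0,0,0.012,-0.028,0,0.5],
    [0,0,0,0,0,0,0.5],
    [0,0,0,0,0,0,0.5]
  ]
}}

```text
time: 9.88
tool_pos: [0.4371, 0.0645, 0.1584]
tcp_rot: [-2.087, -2.345, 0.004]
wrist_force: [0.6, 0.4, 0.2]
width: 0.5
grip_force: 0.0
```

```bash
cat > sp.py <<'E'
from h import *
import sys
def spoon(n=None,cams=("wrist","top")):
    s=status.read_state();print("tcp",s["tool_pos"].round(4) if hasattr(s["tool_pos"],"round") else s["tool_pos"],np.round(s["tcp_rot"],3),round(float(s["width"]),3))
    for c in cams:
        p=read_camera(c);T=wT(s,p) if c=="wrist" else None
        if c=="wrist" and n: save(p,n)
        for m in masks_of(p,"teaspoon")[:1]:
            v,u=np.nonzero(m["mask"]);P=np.array([at(p,(a,b),.004,T)[:2] for a,b in zip(u,v)])*1000
            cc,sz,an=cv2.minAreaRect(np.float32(P));vx,vy,_,_=cv2.fitLine(np.float32(P),2,0,.01,.01).ravel()
            print(c,round(m["score"],2),"cen",np.round(cc,1),"size",np.round(sz,1),"line deg",np.degrees(np.arctan2(vy,vx)).round(1),"corners",cv2.boxPoints((cc,sz,an)).round(0).tolist())
if __name__=="__main__": spoon(sys.argv[1])
E
python3 sp.py w4
```

```text
tcp [0.4371 0.0645 0.1584] [-2.087 -2.345  0.004] 0.5
wrist 0.98 cen [436.8  73.1] size [ 28.1 135.4] line deg -80.9 corners [[416.0, 139.0], [430.0, 4.0], [458.0, 7.0], [444.0, 142.0]]
top 0.48 cen [443.9  49.7] size [13.  94.1] line deg -80.9 corners [[431.0, 96.0], [444.0, 2.0], [456.0, 4.0], [444.0, 97.0]]
```

View pics/w4.png

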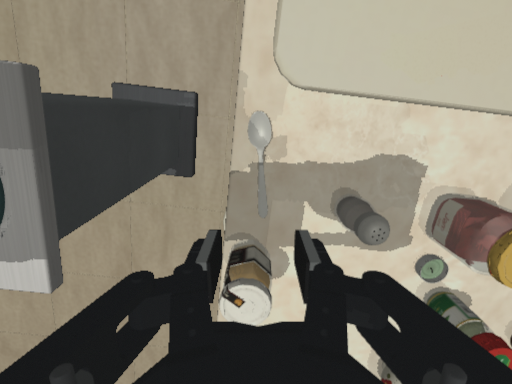

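The wrist view shows the spoon bowl at (260,128) and the handle end at (263,215). The spoon's centre is about (0.441, 0.0725) and its axis is about -81°. I'll turn the tool a little more and go down.

>>> {"fn": "drive_tool", "kwargs": {
  "rows": [
    [0,0,-2.4,0.007,0.005,0,0.5],
    [0,0,0,0,0,0.035,0.4],
    [0,0,0,0,0,0.035,0.4],
    [0,0,0,0,0,0.035,0.4],
    [0,0,0,0,0,0.03,0.4],
    [0,0,0,0,0,0.014,0.4],
    [0,0,0,0,0,0.005,0.4],
    [0,0,0,0,0,0,0.4]
  ]
}}

```text
time: 10.75
tool_pos: [0.4431, 0.0715, 0.0047]
tcp_rot: [-2.04, -2.386, 0.004]
wrist_force: [0.4, -0.0, 0.4]
width: 0.402
grip_force: 0.0
```

>>> {"fn": "drive_tool", "kwargs": {
  "rows": [
    [0,0,0,0,0,0,0],
    [0,0,0,0,0,0,0],
    [0,0,0,0,0,0,0],
    [0,0,0,0,0,0,0],
    [0,0,0,0,0,0,0],
    [0,0,0,0,0,0,0]
  ]
}}

```text
time: 11.25
tool_pos: [0.4445, 0.072, 0.0071]
tcp_rot: [2.04, 2.388, 0.002]
wrist_force: [-0.8, 0.2, -1.0]
width: -0.003
grip_force: 0.0
```

Missed: the fingers closed above the handle. I'll open again and go lower.

>>> {"fn": "drive_tool", "kwargs": {
  "rows": [
    [0,0,0,0,0,0,0.4],
    [0,0,0,0,0,0,0.4],
    [0,0,0,0,0,0,0.4],
    [0,0,0,0,0,0.003,0.4],
    [0,0,0,0,0,0.003,0.4],
    [0,0,0,0,0,0,0.4]
  ]
}}

```text
time: 11.75
tool_pos: [0.4432, 0.0718, -0.0004]
tcp_rot: [-2.04, -2.388, 0.002]
wrist_force: [-0.4, -0.8, 0.4]
width: 0.399
grip_force: 0.0
```

```bash
python3 sp.py w5; python3 -c "
import cv2;a=cv2.imread('pics/w5.png')[60:384,130:400];cv2.imwrite('pics/w5b.png',cv2.resize(a,None,fx=1.8,fy=1.8))"
```

```text
tcp [ 4.432e-01  7.180e-02 -4.000e-04] [-2.040e+00 -2.388e+00  2.000e-03] 0.399
wrist 0.9 cen [437.3  72.6] size [ 28.2 136.2] line deg -80.8 corners [[415.0, 138.0], [432.0, 3.0], [460.0, 7.0], [443.0, 142.0]]
top 0.72 cen [446.1  30.7] size [15.1 59.5] line deg -81.4 corners [[436.0, 60.0], [441.0, 0.0], [456.0, 2.0], [451.0, 61.0]]
```

View pics/w5b.png

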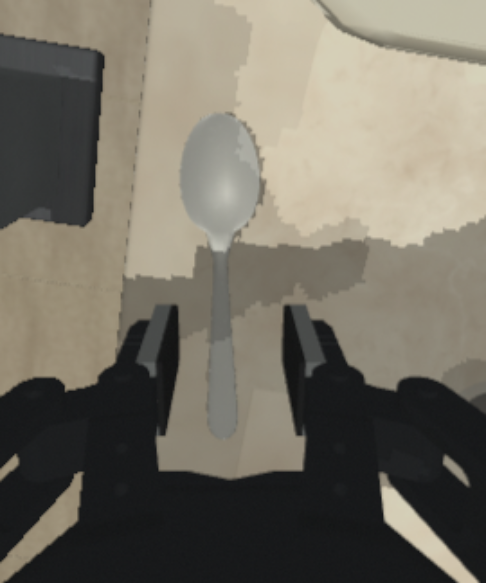

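The spoon lies between the pads, with its bowl at (220,175) and handle end at (222,435). I'll close at this height.

>>> {"fn": "drive_tool", "kwargs": {
  "rows": [
    [0,0,0,0,0,0,0],
    [0,0,0,0,0,0,0],
    [0,0,0,0,0,0,0],
    [0,0,0,0,0,0,0],
    [0,0,0,0,0,0,0],
    [0,0,0,0,0,0,0]
  ]
}}

```text
time: 12.45
tool_pos: [0.444, 0.0719, 0.0004]
tcp_rot: [2.041, 2.389, 0.0]
wrist_force: [0.0, -0.2, 0.5]
width: -0.004
grip_force: 0.0
```

```bash
python3 sp.py w6; python3 - <<'E'
from h import *
a=cv2.imread('pics/w6.png')[110:330,160:360];p=read_camera("side");b=cv2.cvtColor(p["color"],4)[190:310,250:370]
cv2.imwrite('pics/w6b.png',np.hstack([cv2.resize(a,(380,420)),cv2.resize(b,(420,420))]))
E
```

```text
tcp [4.44e-01 7.19e-02 4.00e-04] [2.041 2.389 0.   ] -0.004
wrist 0.96 cen [433.4 103.6] size [28.2 72.6] line deg -81.0 corners [[415.0, 138.0], [424.0, 66.0], [452.0, 69.0], [443.0, 141.0]]
top 0.73 cen [446.8  30.8] size [12.8 59.5] line deg -81.1 corners [[438.0, 60.0], [443.0, 1.0], [456.0, 2.0], [451.0, 61.0]]
```

View pics/w6b.png

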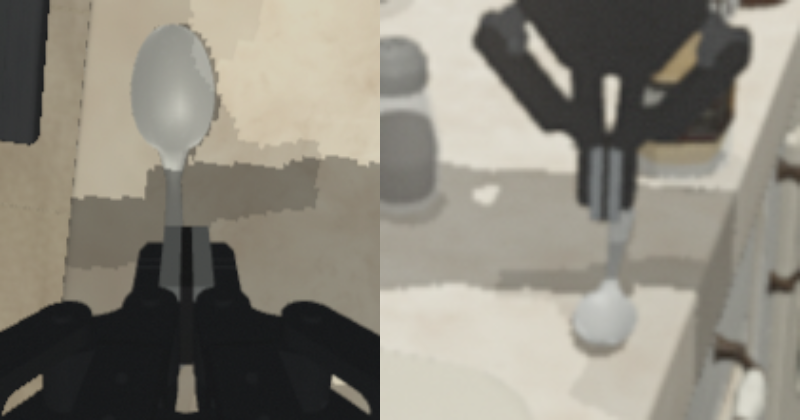

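The side and wrist views show the shut fingers sitting over the handle. The handle is at x≈173 and the finger midline at x≈186, so I'm about 4 mm off and too high. I'll open, recentre, and feel downwards.

>>> {"fn": "drive_tool", "kwargs": {
  "rows": [
    [0,0,0,0,0,-0.002,0.2],
    [0,0,0,0,0,0,0.2],
    [0,0,0,0,-0.004,0,0.2],
    [0,0,0,0,0,0.002,0.2],
    [0,0,0,0,0,0.002,0.2],
    [0,0,0,0,0,0.001,0.2],
    [0,0,0,0,0,0,0.2]
  ]
}}

```text
time: 13.28
tool_pos: [0.4396, 0.0712, -0.003]
tcp_rot: [-2.04, -2.388, 0.001]
wrist_force: [0.3, -0.6, 0.6]
width: 0.201
grip_force: 0.0
```

>>> {"fn": "drive_tool", "kwargs": {
  "rows": [
    [0,0,0,0,0,0.001,0.2],
    [0,0,0,0,0,0.001,0.2],
    [0,0,0,0,0,0,0.2]
  ]
}}

```text
time: 13.53
tool_pos: [0.4399, 0.0712, -0.0048]
tcp_rot: [-2.04, -2.389, 0.0]
wrist_force: [0.0, 0.2, 0.6]
width: 0.201
grip_force: 0.0
```

>>> {"fn": "drive_tool", "kwargs": {
  "rows": [
    [0,0,0,0,0,0,0.1],
    [0,0,0,0,0,0,0.05],
    [0,0,0,0,0,0,0]
  ]
}}

```text
time: 13.78
tool_pos: [0.4401, 0.0712, -0.0046]
tcp_rot: [2.04, 2.389, 0.0]
wrist_force: [-0.2, 0.3, 1.2]
width: -0.0
grip_force: 0.0
```

>>> {"fn": "drive_tool", "kwargs": {
  "rows": [
    [0,0,0,0,0,0,0],
    [0,0,0,0,0,0,0],
    [0,0,0,0,0,0,0]
  ]
}}

```text
time: 14.03
tool_pos: [0.44, 0.0712, -0.0046]
tcp_rot: [2.04, 2.389, 0.0]
wrist_force: [-0.0, -0.3, 0.5]
width: -0.0
grip_force: 0.0
```

```bash
python3 - <<'E'
from h import *
w=read_camera("wrist");a=cv2.cvtColor(w["color"],4)[190:290,210:305];p=read_camera("side");b=cv2.cvtColor(p["color"],4)[200:290,280:370]
cv2.imwrite('pics/w7b.png',np.hstack([cv2.resize(a,(400,420),interpolation=cv2.INTER_CUBIC),cv2.resize(b,(400,420),interpolation=cv2.INTER_CUBIC)]))
E
```

```text
(no output)
```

View pics/w7b.png

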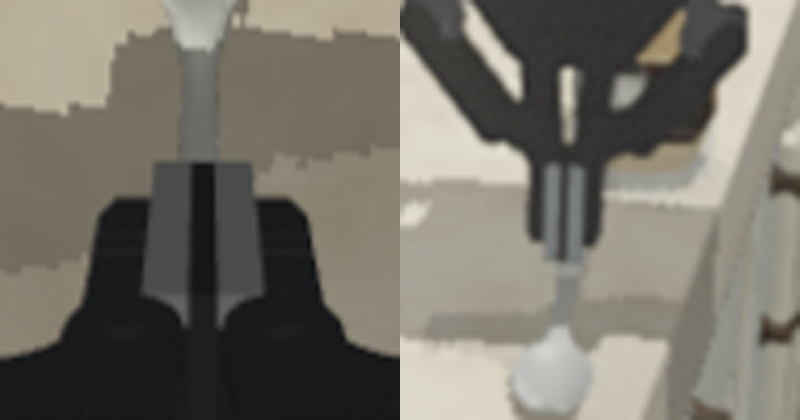

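The shut pads are centred over the handle but still above it, and they aren't touching the table. I'll open and go lower in small steps, watching the force.

>>> {"fn": "drive_tool", "kwargs": {
  "rows": [
    [0,0,0,0,0,0,0.2],
    [0,0,0,0,0,0,0.2],
    [0,0,0,0,0,0.002,0.2],
    [0,0,0,0,0,0.002,0.2],
    [0,0,0,0,0,0,0.2]
  ]
}}

```text
time: 14.55
tool_pos: [0.4395, 0.0712, -0.0091]
tcp_rot: [-2.04, -2.388, 0.001]
wrist_force: [-0.7, -0.3, 0.9]
width: 0.198
grip_force: 0.0
```

>>> {"fn": "drive_tool", "kwargs": {
  "rows": [
    [0,0,0,0,0,0.002,0.2],
    [0,0,0,0,0,0,0.2],
    [0,0,0,0,0,0,0]
  ]
}}

```text
time: 14.8
tool_pos: [0.4398, 0.0712, -0.0108]
tcp_rot: [-2.04, -2.388, 0.001]
wrist_force: [-0.0, -0.3, 0.5]
width: 0.069
grip_force: 0.0
```

>>> {"fn": "drive_tool", "kwargs": {
  "rows": [
    [0,0,0,0,0,0,0],
    [0,0,0,0,0,0,0],
    [0,0,0,0,0,0,0]
  ]
}}

```text
time: 15.05
tool_pos: [0.4401, 0.0713, -0.0105]
tcp_rot: [2.04, 2.389, 0.0]
wrist_force: [0.7, 0.0, 0.0]
width: -0.0
grip_force: 0.0
```

>>> {"fn": "drive_tool", "kwargs": {
  "rows": [
    [0,0,0,0,0,0,0.2],
    [0,0,0,0,0,0,0.2],
    [0,0,0,0,0,0.002,0.2],
    [0,0,0,0,0,0,0.2]
  ]
}}

```text
time: 15.38
tool_pos: [0.4398, 0.0712, -0.0129]
tcp_rot: [-2.04, -2.389, 0.0]
wrist_force: [-0.6, 0.6, 0.1]
width: 0.2
grip_force: 0.0
```

```bash
python3 - <<'E'
from h import *
s=status.read_state();print(s["tool_pos"],s["wrist_force"])
w=read_camera("wrist");a=cv2.cvtColor(w["color"],4)[170:300,190:320];p=read_camera("side");b=cv2.cvtColor(p["color"],4)[210:270,290:350]
print("tcp in side",proj(p,s["tool_pos"]),"in wrist",proj(w,s["tool_pos"],wT(s,w)))
cv2.imwrite('pics/w8b.png',np.hstack([cv2.resize(a,(390,420),interpolation=cv2.INTER_CUBIC),cv2.resize(b,(410,420),interpolation=cv2.INTER_CUBIC)]))
E
```

```text
[ 0.4398082   0.0712134  -0.01286465] [-0.57787515  0.55524564  0.07852777]
tcp in side [315.72750151 274.71547889] in wrist [258.32437033 221.60123193]
```

View pics/w8b.png

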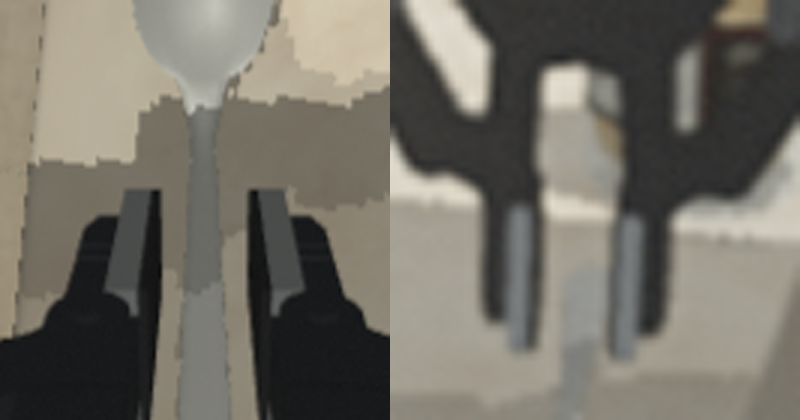

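The side view puts the pad tips at v≈260, while the reported TCP projects to v≈275. So the real tips are about 25 mm behind the TCP, which also explains the high shaker grip. I'll go about 10 mm lower.

>>> {"fn": "drive_tool", "kwargs": {
  "rows": [
    [0,0,0,0,0,0.003,0.2],
    [0,0,0,0,0,0.003,0.2],
    [0,0,0,0,0,0.001,0.2],
    [0,0,0,0,0,0,0.2]
  ]
}}

```text
time: 15.82
tool_pos: [0.4394, 0.0712, -0.0202]
tcp_rot: [-2.04, -2.388, 0.001]
wrist_force: [0.8, -0.1, 0.1]
width: 0.199
grip_force: 0.0
```

>>> {"fn": "drive_tool", "kwargs": {
  "rows": [
    [0,0,0,0,0,0.001,0.2],
    [0,0,0,0,0,0.001,0.2],
    [0,0,0,0,0,0,0.2]
  ]
}}

```text
time: 16.07
tool_pos: [0.4399, 0.0712, -0.0218]
tcp_rot: [-2.04, -2.389, 0.0]
wrist_force: [-0.2, -0.1, -0.2]
width: 0.202
grip_force: 0.0
```

>>> {"fn": "drive_tool", "kwargs": {
  "rows": [
    [0,0,0,0,0,0,0.1],
    [0,0,0,0,0,0,0],
    [0,0,0,0,0,0,0],
    [0,0,0,0,0,0,0],
    [0,0,0,0,0,0,0]
  ]
}}

```text
time: 16.48
tool_pos: [0.4405, 0.0713, -0.0211]
tcp_rot: [2.04, 2.388, 0.001]
wrist_force: [-1.0, 0.0, 4.9]
width: 0.001
grip_force: 2.6
```

>>> {"fn": "drive_tool", "kwargs": {
  "rows": [
    [0,0,0,0,0,0,0.2],
    [0,0,0,0,0,0,0.2],
    [0,0,0,0,0,0.002,0.2],
    [0,0,0,0,0,0.001,0.2],
    [0,0,0,0,0,0,0.2]
  ]
}}

```text
time: 16.9
tool_pos: [0.4397, 0.0712, -0.025]
tcp_rot: [-2.04, -2.388, 0.001]
wrist_force: [-0.1, -0.2, 0.3]
width: 0.198
grip_force: 0.3
```

>>> {"fn": "drive_tool", "kwargs": {
  "rows": [
    [0,0,0,0,0,0,0.1],
    [0,0,0,0,0,0,0],
    [0,0,0,0,0,0,0],
    [0,0,0,0,0,0,0],
    [0,0,0,0,0,0,0]
  ]
}}

```text
time: 17.32
tool_pos: [0.443, 0.0715, -0.0215]
tcp_rot: [2.039, 2.386, 0.005]
wrist_force: [-4.3, -0.7, 22.6]
width: -0.004
grip_force: 10.9
```

>>> {"fn": "drive_tool", "kwargs": {
  "rows": [
    [0,0,0,0,0,-0.003,0.2],
    [0,0,0,0,0,0,0.2],
    [0,0,0,0,0,0.003,0.16],
    [0,0,0,0,0,0.002,0.16],
    [0,0,0,0,0,0,0.16]
  ]
}}

```text
time: 17.73
tool_pos: [0.4406, 0.0713, -0.0244]
tcp_rot: [-2.04, -2.388, 0.001]
wrist_force: [-8.4, -1.2, 28.4]
width: 0.163
grip_force: 14.2
```

```bash
python3 - <<'E'
from h import *
s=status.read_state();print(s["tool_pos"],s["wrist_force"])
w=read_camera("wrist");a=cv2.cvtColor(w["color"],4)[120:300,165:345];p=read_camera("side");b=cv2.cvtColor(p["color"],4)[220:290,280:350]
cv2.imwrite('pics/w9b.png',np.hstack([cv2.resize(a,(400,420),interpolation=cv2.INTER_CUBIC),cv2.resize(b,(400,420),interpolation=cv2.INTER_CUBIC)]))
E
```

```text
[ 0.44058112  0.07131328 -0.02444283] [-8.3714176  -1.15217616 28.38733853]
```

View pics/w9b.png

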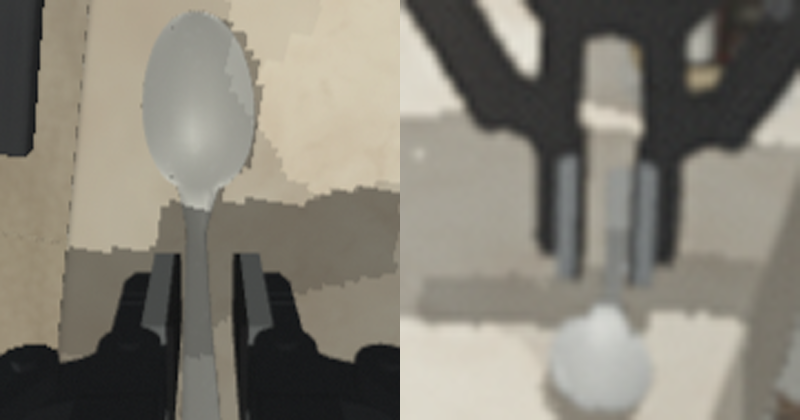

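The pads now straddle the handle with their tips on the table. I'll ease up slightly while closing.

>>> {"fn": "drive_tool", "kwargs": {
  "rows": [
    [0,0,0,0,0,-0.0025,0.16],
    [0,0,0,0,0,0,0.12],
    [0,0,0,0,0,-0.0005,0.09],
    [0,0,0,0,0,0,0.05],
    [0,0,0,0,0,0,0],
    [0,0,0,0,0,0,0],
    [0,0,0,0,0,0,0]
  ]
}}

```text
time: 18.42
tool_pos: [0.443, 0.0716, -0.0218]
tcp_rot: [2.038, 2.386, 0.006]
wrist_force: [-0.8, 0.4, 14.8]
width: 0.0
grip_force: 7.4
```

>>> {"fn": "drive_tool", "kwargs": {
  "rows": [
    [0,0,0,0,0,-0.002,0.2],
    [0,0,0,0,0,0,0.2],
    [0,0,0,0,-0.002,0,0.2],
    [0,0,0,0,0,0.003,0.16],
    [0,0,0,0,0,0.002,0.14],
    [0,0,0,0,0,0,0.12]
  ]
}}

```text
time: 18.92
tool_pos: [0.4404, 0.0711, -0.024]
tcp_rot: [2.039, 2.387, 0.003]
wrist_force: [-5.1, -1.5, 27.4]
width: 0.118
grip_force: 16.9
```

>>> {"fn": "drive_tool", "kwargs": {
  "rows": [
    [0,0,0,0,0,0,0.1],
    [0,0,0,0,0,0,0.08],
    [0,0,0,0,0,0,0.06]
  ]
}}

```text
time: 19.17
tool_pos: [0.4404, 0.0711, -0.0238]
tcp_rot: [2.039, 2.387, 0.003]
wrist_force: [-5.3, -1.8, 28.4]
width: 0.108
grip_force: 25.0
```

>>> {"fn": "drive_tool", "kwargs": {
  "rows": [
    [0,0,0,0,0,0,0.04],
    [0,0,0,0,0,0,0.02],
    [0,0,0,0,0,0,0]
  ]
}}

```text
time: 19.42
tool_pos: [0.4404, 0.0711, -0.0238]
tcp_rot: [2.039, 2.387, 0.003]
wrist_force: [-5.8, -1.5, 28.5]
width: 0.106
grip_force: 25.0
```

Gripped: the opening is 0.106 and the grip 25 N. I'll lift and check.

>>> {"fn": "drive_tool", "kwargs": {
  "rows": [
    [0,0,0,0,0,-0.01,0],
    [0,0,0,0,0,-0.03,0],
    [0,0,0,0,0,-0.035,0],
    [0,0,0,0,0,-0.035,0],
    [0,0,0,0,0,-0.035,0],
    [0,0,0,0,0,0,0],
    [0,0,0,0,0,0,0]
  ]
}}

```text
time: 20.0
tool_pos: [0.4395, 0.0711, 0.1199]
tcp_rot: [2.039, 2.387, 0.004]
wrist_force: [-0.3, -0.4, -0.2]
width: -0.001
grip_force: 0.0
```

```bash
python3 - <<'E'
from h import *
s=status.read_state();print(s["tool_pos"],s["tcp_rot"],s["width"],s["grip_force"])
p=read_camera("wrist");T=wT(s,p);save(p,"w10")
M=masks_of(p,"teaspoon")[0]
v,u=np.nonzero(M["mask"]);print(M["score"],M["bbox"])
Z=s["tool_pos"][2]+.028
P=np.array([at(p,(a,b),Z,T)[:2] for a,b in zip(u,v)])*1000
print(cv2.minAreaRect(np.float32(P)),cv2.fitLine(np.float32(P),2,0,.01,.01).ravel())
Rm=R.from_rotvec(s["tcp_rot"]).as_matrix();L=(P-np.array(s["tool_pos"][:2])*1000)@Rm[:2,:2]
print("tool-frame x range",L[:,0].min(),L[:,0].max(),"y at ends",L[L[:,0]>L[:,0].max()-20][:,1].mean())
q=read_camera("side");m=masks_of(q,"teaspoon");print(m and (m[0]["bbox"],m[0]["score"]))
b=cv2.cvtColor(q["color"],4)[140:280,250:390];a=cv2.cvtColor(p["color"],4)[50:330,110:400]
cv2.imwrite('pics/g10.png',np.hstack([cv2.resize(a,(400,400)),cv2.resize(b,(400,400))]))
E
```

```text
[0.43946561 0.07110175 0.11987769] [2.03882128 2.38671376 0.00432714] -0.0011380863499319766 0.0Traceback (most recent call last):
  File "<stdin>", line 4, in <module>
IndexError: list index out of range
```

It slipped out, so I need to find where the spoon went.

```bash
python3 - <<'E'
from sp import *
spoon("w10",("wrist","top","side"))
p=read_camera("top");save(p,"t10")
a=cv2.imread("pics/w10.png");q=cv2.cvtColor(p["color"],4)[180:310,110:310]
cv2.imwrite("pics/g10.png",np.hstack([cv2.resize(a,(400,300)),cv2.resize(q,(400,300))]))
E
```

```text
tcp [0.4366 0.0708 0.1167] [-2.039 -2.387  0.003] 0.002
wrist 0.62 cen [437.8  77.7] size [ 27.9 125.5] line deg -81.1 corners [[415.0, 138.0], [433.0, 14.0], [461.0, 18.0], [442.0, 142.0]]
top 0.77 cen [444.9  43.3] size [13.2 84.8] line deg -81.2 corners [[433.0, 85.0], [443.0, 0.0], [457.0, 2.0], [446.0, 86.0]]
side 0.68 cen [442.3  72.4] size [ 26.6 123.8] line deg -80.7 corners [[414.0, 129.0], [445.0, 9.0], [470.0, 16.0], [440.0, 136.0]]
```

View pics/g10.png

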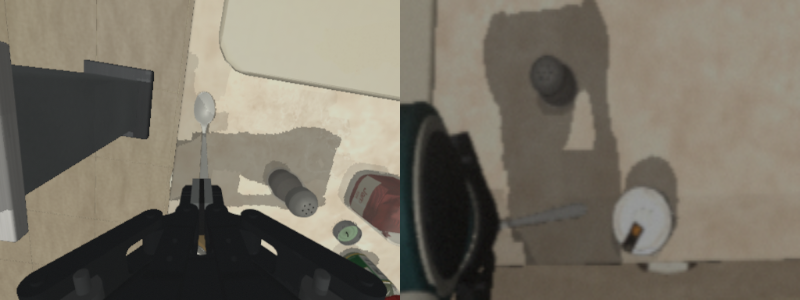

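The spoon hasn't moved: its bowl is at (205,108) in the wrist view, and only the very tips had caught the thin handle. I'll grip the thicker bowl instead (28 mm wide, 12 mm high), 45 mm further along the tool x axis.

>>> {"fn": "drive_tool", "kwargs": {
  "rows": [
    [0,0,0,0.0225,0,0,0.6],
    [0,0,0,0.0225,0,0,0.6],
    [0,0,0,0,0,0.035,0.6],
    [0,0,0,0,0,0.035,0.6],
    [0,0,0,0,0,0.035,0.6],
    [0,0,0,0,0,0.025,0.6],
    [0,0,0,0,0,0.009,0.6],
    [0,0,0,0,0,0,0.6]
  ],
  "force": 40
}}

```text
time: 21.12
tool_pos: [0.4279, 0.1148, -0.0233]
tcp_rot: [-2.038, -2.386, 0.008]
wrist_force: [-0.8, -0.6, 0.0]
width: 0.601
grip_force: 0.0
```

>>> {"fn": "drive_tool", "kwargs": {
  "rows": [
    [0,0,0,0,0,0,0.4],
    [0,0,0,0,0,0,0.3],
    [0,0,0,0,0,0,0.2],
    [0,0,0,0,0,0,0.2],
    [0,0,0,0,0,0,0.2]
  ]
}}

```text
time: 21.53
tool_pos: [0.4323, 0.1156, -0.0193]
tcp_rot: [2.04, 2.387, 0.003]
wrist_force: [0.3, -0.1, -0.2]
width: 0.204
grip_force: 0.0
```

>>> {"fn": "drive_tool", "kwargs": {
  "rows": [
    [0,0,0,0,0,0,0.1],
    [0,0,0,0,0,0,0],
    [0,0,0,0,0,0,0],
    [0,0,0,0,0,0,0]
  ]
}}

```text
time: 21.87
tool_pos: [0.431, 0.1154, -0.0206]
tcp_rot: [2.04, 2.389, 0.0]
wrist_force: [-0.7, -0.4, 0.9]
width: 0.0
grip_force: 0.0
```

```bash
python3 - <<'E'
from sp import *
spoon("w11",("wrist","top","side"))
E
```

```text
tcp [ 0.431   0.1154 -0.0206] [2.04  2.389 0.   ] 0.0
wrist 0.84 cen [439.5  94.6] size [28.9 90.4] line deg -82.1 corners [[412.0, 134.0], [439.0, 47.0], [467.0, 56.0], [440.0, 142.0]]
top 0.68 cen [440.3  55.3] size [ 21.3 105.8] line deg -82.3 corners [[425.0, 107.0], [435.0, 2.0], [456.0, 4.0], [446.0, 109.0]]
```

>>> {"fn": "drive_tool", "kwargs": {
  "rows": [
    [0,0,0,0,0,-0.004,0.45],
    [0,0,0,0,0,0,0.45],
    [0,0,0,0,0,0,0.45],
    [0,0,0,0,0,0.004,0.45],
    [0,0,0,0,0,0.004,0.45],
    [0,0,0,0,0,0,0.45],
    [0,0,0,0,0,0,0.45]
  ]
}}

```text
time: 22.75
tool_pos: [0.4303, 0.1152, -0.0252]
tcp_rot: [-2.04, -2.388, 0.002]
wrist_force: [-0.6, -0.2, -0.4]
width: 0.45
grip_force: 0.0
```

>>> {"fn": "drive_tool", "kwargs": {
  "rows": [
    [0,0,0,0,0,0,0.4],
    [0,0,0,0,0,0,0.35],
    [0,0,0,0,0,0,0.3]
  ]
}}

```text
time: 23.0
tool_pos: [0.431, 0.1154, -0.0246]
tcp_rot: [2.041, 2.389, 0.0]
wrist_force: [0.3, -0.4, -0.6]
width: 0.303
grip_force: 0.0
```

>>> {"fn": "drive_tool", "kwargs": {
  "rows": [
    [0,0,0,0,0,0,0.25],
    [0,0,0,0,0,0,0.2],
    [0,0,0,0,0,0,0.2]
  ]
}}

```text
time: 23.25
tool_pos: [0.4312, 0.1155, -0.0243]
tcp_rot: [2.04, 2.389, 0.0]
wrist_force: [0.0, 0.1, 2.6]
width: 0.202
grip_force: 1.6
```

>>> {"fn": "drive_tool", "kwargs": {
  "rows": [
    [0,0,0,0,0,0.002,0.2],
    [0,0,0,0,0,0,0.15],
    [0,0,0,0,0,0,0.1],
    [0,0,0,0,0,0,0.05]
  ]
}}

```text
time: 23.58
tool_pos: [0.4326, 0.116, -0.0236]
tcp_rot: [2.04, 2.388, 0.002]
wrist_force: [-8.0, -0.1, 26.4]
width: 0.05
grip_force: 14.0
```

```bash
python3 - <<'E'
from h import *
s=status.read_state();print(s["tool_pos"],s["wrist_force"],s["width"])
w=read_camera("wrist");a=cv2.cvtColor(w["color"],4)[120:300,165:345];p=read_camera("side");b=cv2.cvtColor(p["color"],4)[220:300,270:350]
cv2.imwrite('pics/w12b.png',np.hstack([cv2.resize(a,(400,420),interpolation=cv2.INTER_CUBIC),cv2.resize(b,(400,420),interpolation=cv2.INTER_CUBIC)]))
E
```

```text
[ 0.43255951  0.11597602 -0.02358852] [-7.99840142 -0.12797896 26.40551616] 0.04950921337863622
```

View pics/w12b.png

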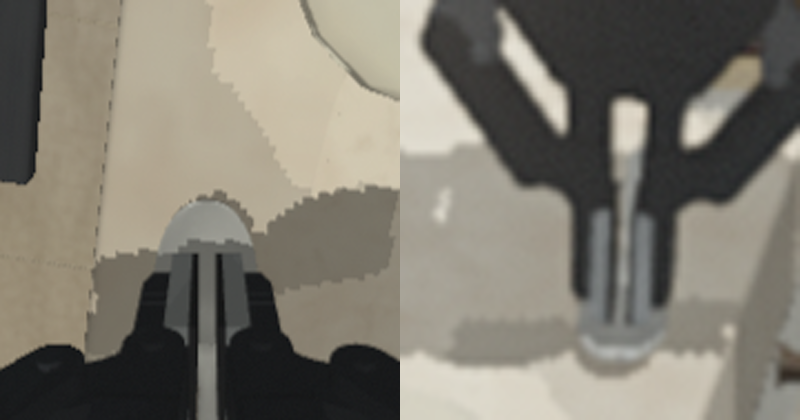

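The fingers pass into the bowl without resistance, so the bowl can't be gripped; only the mid-handle is solid. I'll go back to the middle, press to the table, grip harder and lift slowly.

>>> {"fn": "drive_tool", "kwargs": {
  "rows": [
    [0,0,0,0,0,-0.015,0.2],
    [0,0,0,0,0,-0.015,0.2],
    [0,0,0,-0.0395,0,0,0.2],
    [0,0,0,0,0,0,0.2],
    [0,0,0,0,0,0.02,0.2],
    [0,0,0,0,0,0.007,0.2],
    [0,0,0,0,0,0.003,0.18],
    [0,0,0,0,0,0,0.15]
  ],
  "force": 60
}}

```text
time: 24.35
tool_pos: [0.4387, 0.0761, -0.0236]
tcp_rot: [2.039, 2.389, -0.001]
wrist_force: [-10.3, -4.4, 31.9]
width: 0.153
grip_force: 16.7
```

>>> {"fn": "drive_tool", "kwargs": {
  "rows": [
    [0,0,0,0,0,0,0.13],
    [0,0,0,0,0,0,0.11],
    [0,0,0,0,0,0,0.09],
    [0,0,0,0,0,0,0.06],
    [0,0,0,0,0,0,0.03],
    [0,0,0,0,0,0,0]
  ]
}}

```text
time: 24.85
tool_pos: [0.4417, 0.0769, -0.0218]
tcp_rot: [2.036, 2.386, 0.007]
wrist_force: [-3.7, -1.5, 31.1]
width: 0.001
grip_force: 15.5
```

>>> {"fn": "drive_tool", "kwargs": {
  "rows": [
    [0,0,0,0,0,-0.001,0],
    [0,0,0,0,0,-0.001,0],
    [0,0,0,0,0,-0.001,0]
  ]
}}

```text
time: 25.1
tool_pos: [0.4401, 0.0767, -0.0215]
tcp_rot: [2.037, 2.387, 0.005]
wrist_force: [0.7, -0.7, 5.8]
width: -0.002
grip_force: 3.0
```

>>> {"fn": "drive_tool", "kwargs": {
  "rows": [
    [0,0,0,0,0,-0.001,0],
    [0,0,0,0,0,-0.001,0],
    [0,0,0,0,0,-0.001,0]
  ]
}}

```text
time: 25.35
tool_pos: [0.4368, 0.0765, -0.0207]
tcp_rot: [-2.04, -2.389, 0.001]
wrist_force: [0.1, -0.5, -0.3]
width: -0.002
grip_force: 0.0
```

It rode off at 60 N, while the softer grip earlier held. I'll retry at the earlier spot with 20 N and a very slow lift.

>>> {"fn": "drive_tool", "kwargs": {
  "rows": [
    [0,0,0,0,0,-0.002,0.2],
    [0,0,0,0,0,0,0.2],
    [0,0,0,-0.005,0,0,0.2],
    [0,0,0,0,0,0.004,0.18],
    [0,0,0,0,0,0.004,0.16],
    [0,0,0,0,0,0,0.14]
  ],
  "force": 20
}}

```text
time: 25.85
tool_pos: [0.4386, 0.0713, -0.0245]
tcp_rot: [-2.04, -2.388, 0.001]
wrist_force: [-9.1, -1.2, 26.4]
width: 0.143
grip_force: 17.6
```

>>> {"fn": "drive_tool", "kwargs": {
  "rows": [
    [0,0,0,0,0,0,0.12],
    [0,0,0,0,0,0,0.1],
    [0,0,0,0,0,0,0.08],
    [0,0,0,0,0,0,0.06],
    [0,0,0,0,0,0,0.06]
  ]
}}

```text
time: 26.27
tool_pos: [0.4384, 0.0712, -0.0243]
tcp_rot: [-2.04, -2.388, 0.001]
wrist_force: [-9.3, -1.8, 27.3]
width: 0.131
grip_force: 21.6
```

>>> {"fn": "drive_tool", "kwargs": {
  "rows": [
    [0,0,0,0,0,-0.001,0.06],
    [0,0,0,0,0,-0.001,0.06]
  ]
}}

```text
time: 26.43
tool_pos: [0.4391, 0.0713, -0.0223]
tcp_rot: [2.04, 2.388, 0.001]
wrist_force: [-5.1, -1.9, 22.0]
width: 0.065
grip_force: 14.8
```

>>> {"fn": "drive_tool", "kwargs": {
  "rows": [
    [0,0,0,0,0,-0.001,0.06],
    [0,0,0,0,0,-0.001,0.06]
  ]
}}

```text
time: 26.6
tool_pos: [0.4389, 0.0712, -0.0215]
tcp_rot: [2.04, 2.388, 0.001]
wrist_force: [-1.8, -2.0, 4.7]
width: 0.056
grip_force: 2.4
```

>>> {"fn": "drive_tool", "kwargs": {
  "rows": [
    [0,0,0,0,0,-0.001,0.06],
    [0,0,0,0,0,-0.001,0.06]
  ]
}}

```text
time: 26.77
tool_pos: [0.4377, 0.0713, -0.0209]
tcp_rot: [-2.041, -2.388, 0.0]
wrist_force: [-0.9, -0.0, -0.1]
width: 0.055
grip_force: 0.0
```

```bash
python3 - <<'E'
from h import *
p=read_camera("side")
for xy,o in(((.4406,.0713),"handle obs u~310/322 v~267"),((.4326,.116),"bowl obs u~315 v~281.3")):
    print(o,[ (z,proj(p,(*xy,z)).round(1)) for z in(-.024,-.01,0,.006,.012,.02)])
for m in masks_of(p,"teaspoon"):print(m["bbox"],m["score"])
s=status.read_state();q=read_camera("wrist")
# template-free: where are the pad tips? print dark/light columns near the TCP in side view
g=cv2.cvtColor(p["color"],cv2.COLOR_RGB2GRAY);u0=int(proj(p,s["tool_pos"])[0]);print(s["tool_pos"],u0);print(g[245:285,u0-14:u0+16:2])
E
```

```text
handle obs u~310/322 v~267 [(-0.024, array([315. , 280.4])), (-0.01, array([315.3, 273.2])), (0, array([315.5, 267.9])), (0.006, array([315.6, 264.7])), (0.012, array([315.7, 261.5])), (0.02, array([315.9, 257.3]))]
bowl obs u~315 v~281.3 [(-0.024, array([313.1, 296.1])), (-0.01, array([313.4, 288.5])), (0, array([313.6, 283. ])), (0.006, array([313.7, 279.7])), (0.012, array([313.8, 276.4])), (0.02, array([313.9, 271.9]))]
[306.6, 247.0, 325.6, 288.2] 0.77
[ 0.43754118  0.07136374 -0.02104356] 316
[[158 157 159  97  50  88 111  74 158  98  92  54  46  87 157]
 [158 159 159  96  50  99 117  78 155  99 117  67  46 103 161]
 [161 160 161  98  48  99 116  76 152  96 124  75  44 106 161]
 [162 161 161  96  50  99 116  72 145  95 124  71  46 107 161]
 [161 163 164  98  51 104 114  70 141  95 124  70  46 112 162]
 [161 162 165  99  49 106 116  74 141  91 123  69  45 113 160]
 [161 161 164  98  51 108 113  81 144  94 123  65  49 114 159]
 [162 162 165  97  51 108 116  83 143  95 122  67  47 112 159]
 [163 162 165  91  50 109 114  83 142  94 122  65  46 112 159]
 [164 163 165  90  54 108 111
[... 1224 characters left out ...]
0 189]
 [183 155 149 148 171 194 208 212 207 187 140 144 185 200 198]
 [197 186 186 183 187 198 207 211 204 195 164 174 192 199 199]
 [204 194 194 191 191 194 205 208 201 196 184 194 198 199 198]
 [206 192 195 188 190 193 201 203 197 192 189 195 201 198 199]
 [208 195 192 186 187 191 196 199 195 189 186 190 200 199 199]
 [209 202 192 189 186 190 193 195 192 187 184 184 198 198 197]
 [210 209 193 188 186 189 191 192 190 185 182 180 197 197 197]
 [209 211 191 186 186 188 191 190 187 183 180 177 194 197 197]
 [210 210 174 185 188 187 190 189 187 182 177 175 194 197 197]
 [211 208 164 176 193 187 189 188 186 181 175 172 194 197 195]
 [212 206 157 156 190 186 187 187 184 179 174 174 194 196 195]]
```

The tips show about 2–3 mm above the table. At this middle spot I've so far gone low only with the pads nearly shut, so they may have been resting on the spoon itself. I'll open wider, feel for the real table level, then close.

>>> {"fn": "drive_tool", "kwargs": {
  "rows": [
    [0,0,0,0,0,-0.01,0.5],
    [0,0,0,0,0,0,0.5],
    [0,0,0,0,0,0,0.5],
    [0,0,0,0,0,0.01,0.5],
    [0,0,0,0,0,0.004,0.5],
    [0,0,0,0,0,0,0.5]
  ]
}}

```text
time: 27.42
tool_pos: [0.4362, 0.0713, -0.0263]
tcp_rot: [-2.039, -2.387, 0.004]
wrist_force: [-0.3, -0.6, 0.2]
width: 0.498
grip_force: 0.0
```

>>> {"fn": "drive_tool", "kwargs": {
  "rows": [
    [0,0,0,0,0,0.002,0.5],
    [0,0,0,0,0,0,0.5]
  ]
}}

```text
time: 27.58
tool_pos: [0.4373, 0.0714, -0.0273]
tcp_rot: [-2.04, -2.388, 0.001]
wrist_force: [0.1, 0.0, -0.1]
width: 0.5
grip_force: 0.0
```

>>> {"fn": "drive_tool", "kwargs": {
  "rows": [
    [0,0,0,0,0,0.002,0.5],
    [0,0,0,0,0,0,0.5]
  ]
}}

```text
time: 27.75
tool_pos: [0.4378, 0.0714, -0.0289]
tcp_rot: [-2.04, -2.388, 0.0]
wrist_force: [0.5, -0.8, -0.0]
width: 0.498
grip_force: 0.0
```

>>> {"fn": "drive_tool", "kwargs": {
  "rows": [
    [0,0,0,0,0,0.002,0.5],
    [0,0,0,0,0,0,0.5]
  ]
}}

```text
time: 27.92
tool_pos: [0.4379, 0.0714, -0.0308]
tcp_rot: [-2.04, -2.389, 0.0]
wrist_force: [-0.5, 1.4, -0.3]
width: 0.494
grip_force: 0.0
```

>>> {"fn": "drive_tool", "kwargs": {
  "rows": [
    [0,0,0,0,0,0,0.42],
    [0,0,0,0,0,0,0.36],
    [0,0,0,0,0,0,0.36]
  ]
}}

```text
time: 28.17
tool_pos: [0.438, 0.0714, -0.0305]
tcp_rot: [2.04, 2.389, 0.0]
wrist_force: [-0.5, -0.4, -0.0]
width: 0.363
grip_force: 0.0
```

>>> {"fn": "drive_tool", "kwargs": {
  "rows": [
    [0,0,0,0,0,0,0.3],
    [0,0,0,0,0,0,0.3]
  ]
}}

```text
time: 28.33
tool_pos: [0.438, 0.0714, -0.0305]
tcp_rot: [2.04, 2.389, 0.0]
wrist_force: [0.1, 0.6, -0.2]
width: 0.3
grip_force: 0.0
```

>>> {"fn": "drive_tool", "kwargs": {
  "rows": [
    [0,0,0,0,0,0,0.25],
    [0,0,0,0,0,0,0.25]
  ]
}}

```text
time: 28.5
tool_pos: [0.4381, 0.0715, -0.0304]
tcp_rot: [2.04, 2.389, 0.0]
wrist_force: [0.2, 0.2, 0.7]
width: 0.253
grip_force: 9.8
```

The pads now meet the spoon sideways at 0.25 opening, with no vertical load, so the earlier contact was the top of the spoon. I'll tighten the grip and lift.

>>> {"fn": "drive_tool", "kwargs": {
  "rows": [
    [0,0,0,0,0,0,0.15],
    [0,0,0,0,0,0,0.1],
    [0,0,0,0,0,0,0.1]
  ],
  "force": 30
}}

```text
time: 28.75
tool_pos: [0.4382, 0.0715, -0.0303]
tcp_rot: [2.04, 2.389, 0.0]
wrist_force: [-0.8, 0.6, 3.9]
width: 0.233
grip_force: 29.1
```

>>> {"fn": "drive_tool", "kwargs": {
  "rows": [
    [0,0,0,0,0,-0.003,0.1],
    [0,0,0,0,0,-0.005,0.1],
    [0,0,0,0,0,-0.01,0.1],
    [0,0,0,0,0,-0.01,0.1],
    [0,0,0,0,0,0,0.1]
  ]
}}

```text
time: 29.17
tool_pos: [0.4402, 0.0717, -0.0001]
tcp_rot: [2.038, 2.386, 0.005]
wrist_force: [-0.3, -0.1, -0.7]
width: 0.234
grip_force: 29.2
```

The spoon is held, at opening 0.234 with 29 N of grip. I'll raise it, turn 99° and carry it to the front of the sugar bowl.

>>> {"fn": "drive_tool", "kwargs": {
  "rows": [
    [0,0,0,0,0,-0.03,0.1],
    [0,0,0,0,0,-0.03,0.1],
    [0,0,0,0,0,-0.03,0.1],
    [0,0,0,0,0,-0.03,0.1],
    [0,0,7,0,0,0,0.1],
    [0,0,7,0,0,0,0.1],
    [0,0,7,0,0,0,0.1],
    [0,0,7,0,0,0,0.1]
  ]
}}

```text
time: 29.83
tool_pos: [0.4383, 0.0715, 0.1182]
tcp_rot: [2.563, 1.816, 0.002]
wrist_force: [-0.3, 0.1, -0.1]
width: 0.237
grip_force: 29.3
```

>>> {"fn": "drive_tool", "kwargs": {
  "rows": [
    [0,0,7,0,0,0,0.1],
    [0,0,7,0,0,0,0.1],
    [0,0,7,0,0,0,0.1],
    [0,0,7,0,0,0,0.1],
    [0,0,7,0,0,0,0.1],
    [0,0,7,0,0,0,0.1],
    [0,0,7,0,0,0,0.1],
    [0,0,7,0,0,0,0.1]
  ]
}}

```text
time: 30.5
tool_pos: [0.438, 0.0714, 0.1177]
tcp_rot: [3.116, 0.4, 0.001]
wrist_force: [0.8, 0.9, 0.5]
width: 0.234
grip_force: 29.3
```

>>> {"fn": "drive_tool", "kwargs": {
  "rows": [
    [0,0,7,0,0,0,0.1],
    [0,0,7,0,0,0,0.1],
    [0,0,1,0,0,0,0.1],
    [0,0,0,0,0,0,0.1],
    [0,0,0,0,0,0,0.1]
  ]
}}

```text
time: 30.92
tool_pos: [0.438, 0.0714, 0.1176]
tcp_rot: [-3.142, -0.004, -0.001]
wrist_force: [-0.5, -0.3, 0.6]
width: 0.233
grip_force: 29.3
```

>>> {"fn": "drive_tool", "kwargs": {
  "rows": [
    [0,0,0,0.0155,0.0375,0,0.1],
    [0,0,0,0.0155,0.0375,0,0.1],
    [0,0,0,0.0155,0.0375,0,0.1],
    [0,0,0,0.0155,0.0375,0,0.1],
    [0,0,0,0.0155,0.0375,0,0.1],
    [0,0,0,0.0155,0.0375,0,0.1],
    [0,0,0,0.0155,0.0375,0,0.1],
    [0,0,0,0.0155,0.0375,0,0.1]
  ]
}}

```text
time: 31.58
tool_pos: [0.5623, -0.2307, 0.1173]
tcp_rot: [-3.142, -0.003, -0.0]
wrist_force: [1.0, 0.0, -1.2]
width: 0.234
grip_force: 29.4
```

>>> {"fn": "drive_tool", "kwargs": {
  "rows": [
    [0,0,0,0,0,0,0.1],
    [0,0,0,0,0,0,0.1],
    [0,0,0,0,0,0,0.1]
  ]
}}

```text
time: 31.83
tool_pos: [0.5613, -0.2284, 0.1168]
tcp_rot: [-3.141, -0.0, 0.002]
wrist_force: [0.6, 0.5, -0.3]
width: 0.235
grip_force: 29.4
```

```bash
python3 - <<'E'
from h import *
s=status.read_state();print(s["tool_pos"],s["tcp_rot"],s["width"],s["grip_force"])
for c in("wrist","side"):
    p=read_camera(c);T=wT(s,p) if c=="wrist" else None
    for m in masks_of(p,"teaspoon")[:1]:
        v,u=np.nonzero(m["mask"]);Z=s["tool_pos"][2]+.035
        P=np.array([at(p,(a,b),Z,T)[:2] for a,b in zip(u,v)])*1000;vx,vy,_,_=cv2.fitLine(np.float32(P),2,0,.01,.01).ravel()
        print(c,m["score"],m["bbox"],"x",P[:,0].min(),P[:,0].max(),"y",P[:,1].min(),P[:,1].max(),"deg",np.degrees(np.arctan2(vy,vx)))
E
```

```text
[ 0.56132552 -0.22840599  0.11680171] [-3.14057504e+00 -3.33385077e-04  2.03456866e-03] 0.23489799257125898 29.411753414897248
wrist 0.81 [232.3, 125.4, 284.2, 325.5] x 500.55754311603226 628.3118317290061 y -240.74791157014502 -212.89908757804966 deg 0.87509704
side 0.56 [268.2, 127.0, 283.1, 128.9] x 592.6347560442729 627.0688657645867 y -242.23759558823744 -207.5295956727793 deg -46.45251
```

>>> {"fn": "drive_tool", "kwargs": {
  "rows": [
    [0,0,0.8,0.001,0.002,0.03,0.1],
    [0,0,0,0,0,0.035,0.1],
    [0,0,0,0,0,0.035,0.1],
    [0,0,0,0,0,0.025,0.1],
    [0,0,0,0,0,0.014,0.1],
    [0,0,0,0,0,0.005,0.1],
    [0,0,0,0,0,0.001,0.1],
    [0,0,0,0,0,0,0.1]
  ]
}}

```text
time: 32.7
tool_pos: [0.5641, -0.2308, -0.0263]
tcp_rot: [3.141, -0.021, 0.003]
wrist_force: [0.5, -0.1, 0.3]
width: 0.237
grip_force: 29.4
```

>>> {"fn": "drive_tool", "kwargs": {
  "rows": [
    [0,0,0,0,0,0.001,0.1],
    [0,0,0,0,0,0.001,0.1],
    [0,0,0,0,0,0,0.1]
  ]
}}

```text
time: 32.95
tool_pos: [0.5641, -0.2312, -0.0281]
tcp_rot: [3.14, -0.022, 0.004]
wrist_force: [-0.3, 0.4, -0.0]
width: 0.235
grip_force: 29.4
```

>>> {"fn": "drive_tool", "kwargs": {
  "rows": [
    [0,0,0,-0.001,0,0.001,0.1],
    [0,0,0,0,0,0.001,0.1],
    [0,0,0,0,0,0,0.1]
  ]
}}

```text
time: 33.2
tool_pos: [0.5624, -0.231, -0.0303]
tcp_rot: [3.141, -0.022, 0.002]
wrist_force: [-2.1, 0.4, 5.9]
width: 0.238
grip_force: 30.0
```

>>> {"fn": "drive_tool", "kwargs": {
  "rows": [
    [0,0,0,0,0,0.001,0.1],
    [0,0,0,0,0,0,0.1]
  ]
}}

```text
time: 33.37
tool_pos: [0.5624, -0.231, -0.0304]
tcp_rot: [3.141, -0.022, 0.001]
wrist_force: [-4.0, 1.9, 11.6]
width: 0.233
grip_force: 30.5
```

Contact. I'll release it and rise straight up.

>>> {"fn": "drive_tool", "kwargs": {
  "rows": [
    [0,0,0,0,0,-0.001,0.3],
    [0,0,0,0,0,0,0.45],
    [0,0,0,0,0,0,0.45],
    [0,0,0,0,0,-0.02,0.45],
    [0,0,0,0,0,-0.04,0.45],
    [0,0,0,0,0,-0.04,0.6],
    [0,0,0,-0.02,0,-0.03,0.8],
    [0,0,0,-0.03,0,0,0.8]
  ]
}}

```text
time: 34.03
tool_pos: [0.519, -0.2329, 0.1067]
tcp_rot: [3.135, -0.02, 0.023]
wrist_force: [0.7, -1.6, 1.4]
width: 0.797
grip_force: 0.0
```

```bash
python3 - <<'E'
from sp import *
spoon("w20",("wrist","top","side"))
s=status.read_state();p=read_camera("wrist");T=wT(s,p)
m=masks_of(p,"sugar_bowl")
if m:
    v,u=np.nonzero(m[0]["mask"]);print("sugar wrist bbox",m[0]["bbox"],"mid y at z.06",at(p,((u.min()+u.max())/2,v[np.isin(u,[u.min(),u.max()])].mean()),.06,T), "front",at(p,(u[v==v.max()].mean(),v.max()),.02,T))
E
```

```text
tcp [ 0.519  -0.2329  0.1067] [ 3.135 -0.02   0.023] 0.797
wrist 0.94 cen [ 561.6 -228.9] size [ 27.8 137.4] line deg 0.5 corners [[493.0, -243.0], [630.0, -243.0], [630.0, -215.0], [493.0, -215.0]]
side 0.7 cen [ 801.7 -238.9] size [ 57.5 350.3] line deg -59.9 corners [[697.0, -95.0], [855.0, -408.0], [906.0, -382.0], [749.0, -70.0]]
sugar wrist bbox [213.3, 1.4, 290.4, 16.8] mid y at z.06 [ 0.65875056 -0.22651653  0.06      ] front [ 0.66168994 -0.22067158  0.02      ]
```

The spoon lies at (0.5616, -0.2289), 0.5° off straight. The coaster is next.

>>> {"fn": "drive_tool", "kwargs": {
  "rows": [
    [0,0,-0.8,-0.0257,0.0277,0,1],
    [0,0,0,-0.0257,0.0277,0,1],
    [0,0,0,-0.0257,0.0277,0,1],
    [0,0,0,0,0,0,1],
    [0,0,0,0,0,0,1]
  ],
  "force": 30
}}

```text
time: 34.85
tool_pos: [0.4336, -0.3138, 0.0977]
tcp_rot: [-3.141, 0.006, 0.001]
wrist_force: [0.0, 0.6, -0.2]
width: 1.001
grip_force: 0.0
```

```bash
python3 - <<'E'
from h import *
s=status.read_state();p=read_camera("wrist");T=wT(s,p);print(s["tool_pos"],s["tcp_rot"])
for m in masks_of(p,"coaster")[:2]: print(m["score"],m["bbox"],fit([(p,T,m["mask"])],"coaster",(.4415,-.316)))
t=read_camera("top")
for m in masks_of(t,"coaster")[:1]: print(m["score"],m["bbox"],fit([(t,None,m["mask"])],"coaster",(.4415,-.316)))
E
```

```text
[ 0.43360427 -0.31378101  0.09771658] [-3.14084500e+00  5.60625308e-03  1.08455175e-03]
0.86 [229.5, 148.2, 290.3, 205.2] (array([ 0.44149683, -0.31479813]), np.float64(0.09256556049484821))
0.59 [216.0, 264.6, 249.9, 289.8] (array([ 1.2443125, -0.1375625]), np.float64(1.0))
```

>>> {"fn": "drive_tool", "kwargs": {
  "rows": [
    [0,0,0,0.008,0.0015,0,1],
    [0,0,0,0,0,0.035,1],
    [0,0,0,0,0,0.035,1],
    [0,0,0,0,0,0.03,1],
    [0,0,0,0,0,0.015,1],
    [0,0,0,0,0,0.003,1],
    [0,0,0,0,0,0,1]
  ]
}}

```text
time: 35.63
tool_pos: [0.4424, -0.3127, -0.021]
tcp_rot: [-3.14, -0.002, 0.003]
wrist_force: [-0.2, -0.2, -0.3]
width: 1.002
grip_force: 0.0
```

>>> {"fn": "drive_tool", "kwargs": {
  "rows": [
    [0,0,0,0,0,0.005,0.88],
    [0,0,0,0,0,0.005,0.88],
    [0,0,0,0,0,0,0.88]
  ]
}}

```text
time: 35.88
tool_pos: [0.4432, -0.3144, -0.0291]
tcp_rot: [3.141, 0.0, 0.002]
wrist_force: [0.3, 0.1, -0.3]
width: 0.881
grip_force: 0.0
```

>>> {"fn": "drive_tool", "kwargs": {
  "rows": [
    [0,0,0,0,0,0.003,0.88],
    [0,0,0,0,0,0,0.88]
  ]
}}

```text
time: 36.05
tool_pos: [0.4427, -0.3144, -0.0322]
tcp_rot: [3.141, -0.0, 0.001]
wrist_force: [0.8, 0.9, -0.4]
width: 0.882
grip_force: 0.0
```

>>> {"fn": "drive_tool", "kwargs": {
  "rows": [
    [0,0,0,0,0,0.002,0.88],
    [0,0,0,0,0,0,0.88]
  ]
}}

```text
time: 36.22
tool_pos: [0.4424, -0.3142, -0.0345]
tcp_rot: [3.141, -0.001, 0.0]
wrist_force: [-0.0, -0.7, 0.0]
width: 0.881
grip_force: 0.0
```

>>> {"fn": "drive_tool", "kwargs": {
  "rows": [
    [0,0,0,0,0,0,0.8],
    [0,0,0,0,0,0,0.72],
    [0,0,0,0,0,0,0.66],
    [0,0,0,0,0,0,0.6],
    [0,0,0,0,0,0,0.6]
  ]
}}

```text
time: 36.63
tool_pos: [0.4427, -0.3144, -0.0341]
tcp_rot: [3.141, -0.0, 0.001]
wrist_force: [-1.6, 0.2, 5.3]
width: 0.7
grip_force: 32.9
```

>>> {"fn": "drive_tool", "kwargs": {
  "rows": [
    [0,0,0,0,0,-0.005,0.6],
    [0,0,0,0,0,-0.01,0.6],
    [0,0,0,0,0,-0.02,0.6],
    [0,0,0,0,0,-0.03,0.6],
    [0,0,0,0,0,-0.03,0.6],
    [0,0,0,0,0,-0.03,0.6],
    [0,0,0,0,0,0,0.6]
  ]
}}

```text
time: 37.22
tool_pos: [0.4467, -0.3173, 0.098]
tcp_rot: [3.134, -0.0, 0.015]
wrist_force: [1.3, -1.4, 0.0]
width: 0.706
grip_force: 32.7
```

```bash
python3 - <<'E'
from h import *
s=status.read_state();p=read_camera("wrist");T=wT(s,p);print(s["tool_pos"],s["width"],s["grip_force"])
for m in masks_of(p,"coaster")[:2]: print(m["score"],m["bbox"],m["mask"].sum())
q=read_camera("side")
for m in masks_of(q,"coaster")[:2]: print("side",m["score"],m["bbox"],m["mask"].sum())
print("expected side px of coaster on table/held",proj(q,(.4425,-.3145,.008)),proj(q,(.4425,-.3145,.133)))
E
```

```text
[ 0.44666594 -0.31729948  0.09804019] 0.7062468732370916 32.706694558728486
0.87 [200.3, 196.9, 314.8, 298.6] 9277
side 0.53 [343.3, 128.0, 372.6, 138.7] 158
expected side px of coaster on table/held [354.34509413 183.95297553] [357.78129648 132.5218309 ]
```

The coaster is held, at opening 0.706 and confirmed in the side view. Carrying it to the row.

>>> {"fn": "drive_tool", "kwargs": {
  "rows": [
    [0,0,0,0.017,-0.0308,0,0.6],
    [0,0,0,0.017,-0.0308,0,0.6],
    [0,0,0,0.017,-0.0308,0,0.6],
    [0,0,0,0.017,-0.0308,0,0.6],
    [0,0,0,0.017,-0.0308,0,0.6],
    [0,0,0,0.017,-0.0308,0,0.6],
    [0,0,0,0.017,-0.0308,0,0.6],
    [0,0,0,0,0,0,0.6]
  ]
}}

```text
time: 38.08
tool_pos: [0.5625, -0.0931, 0.0884]
tcp_rot: [-3.138, -0.006, 0.003]
wrist_force: [-0.7, -0.7, -0.5]
width: 0.702
grip_force: 32.8
```

>>> {"fn": "drive_tool", "kwargs": {
  "rows": [
    [0,0,0,0,0,0,0.6],
    [0,0,0,0,0,0,0.6]
  ]
}}

```text
time: 38.25
tool_pos: [0.5599, -0.0982, 0.0885]
tcp_rot: [-3.141, -0.001, 0.006]
wrist_force: [0.3, -0.0, -0.6]
width: 0.702
grip_force: 32.8
```

```bash
python3 - <<'E'
from h import *
s=status.read_state();p=read_camera("wrist");T=wT(s,p);print(s["tool_pos"],s["tcp_rot"],s["width"])
m=masks_of(p,"coaster")[0];z=(s["tool_pos"][2]+.0343)*1e3;SOL["coaster"]=[(31,z),(31,z+15)]
v,u=np.nonzero(m["mask"]);k=m["mask"]
print(m["bbox"],fit([(p,T,k)],"coaster",(.562,-.1)),"front edge",at(p,(u[v==v.min()].mean(),v.min()),z/1e3+.015,T),"back",at(p,(u[v==v.max()].mean(),v.max()),z/1e3+.015,T))
E
```

```text
[ 0.55988412 -0.09823369  0.08854645] [-3.14129181e+00 -1.47050660e-03  5.70184955e-03] 0.7019080535011314
[199.9, 195.1, 314.4, 301.4] (array([ 0.55924659, -0.0971684 ]), np.float64(0.08292167695807605)) front edge [ 0.59489646 -0.09694325  0.13784645] back [ 0.53075032 -0.09697721  0.13784645]
```

>>> {"fn": "drive_tool", "kwargs": {
  "rows": [
    [0,0,0,0.001,0.002,0.02,0.6],
    [0,0,0,0,0,0.035,0.6],
    [0,0,0,0,0,0.035,0.6],
    [0,0,0,0,0,0.02,0.6],
    [0,0,0,0,0,0.008,0.6],
    [0,0,0,0,0,0.002,0.6],
    [0,0,0,0,0,0,0.6]
  ]
}}

```text
time: 38.93
tool_pos: [0.5622, -0.1014, -0.0296]
tcp_rot: [-3.142, 0.002, 0.001]
wrist_force: [-0.2, -0.2, 0.2]
width: 0.705
grip_force: 32.8
```

>>> {"fn": "drive_tool", "kwargs": {
  "rows": [
    [0,0,0,0,0,0.001,0.6],
    [0,0,0,0,0,0.001,0.6],
    [0,0,0,0,0,0,0.6]
  ]
}}

```text
time: 39.18
tool_pos: [0.5639, -0.101, -0.03]
tcp_rot: [3.141, -0.001, 0.005]
wrist_force: [-0.2, 0.2, -1.2]
width: 0.704
grip_force: 32.8
```

>>> {"fn": "drive_tool", "kwargs": {
  "rows": [
    [0,0,0,-0.001,-0.001,0.001,0.6],
    [0,0,0,0,0,0.001,0.6],
    [0,0,0,0,0,0.001,0.6],
    [0,0,0,0,0,0,0.6]
  ]
}}

```text
time: 39.52
tool_pos: [0.5617, -0.0994, -0.034]
tcp_rot: [3.142, 0.0, 0.001]
wrist_force: [-1.0, 0.3, 3.6]
width: 0.701
grip_force: 33.2
```

>>> {"fn": "drive_tool", "kwargs": {
  "rows": [
    [0,0,0,0,0,0.001,0.6],
    [0,0,0,0,0,0,0.6]
  ]
}}

```text
time: 39.68
tool_pos: [0.5617, -0.0994, -0.0341]
tcp_rot: [-3.141, 0.0, 0.0]
wrist_force: [-4.7, 1.3, 10.1]
width: 0.705
grip_force: 33.9
```

>>> {"fn": "drive_tool", "kwargs": {
  "rows": [
    [0,0,0,0,0,-0.001,0.8],
    [0,0,0,0,0,0,1],
    [0,0,0,0,0,0,1],
    [0,0,0,0,0,-0.03,1],
    [0,0,0,0,0,-0.04,1],
    [0,0,0,0,0,-0.04,1],
    [0,0,0,-0.03,0,-0.025,1],
    [0,0,0,-0.03,0,-0.025,1]
  ]
}}

```text
time: 40.35
tool_pos: [0.5029, -0.0999, 0.1278]
tcp_rot: [3.141, 0.001, 0.005]
wrist_force: [0.2, -0.2, -1.2]
width: 1.001
grip_force: 0.0
```

```bash
python3 - <<'E'
from h import *
s=status.read_state();p=read_camera("wrist");T=wT(s,p);print(s["tool_pos"],s["tcp_rot"])
for n,g in(("coaster",(.562,-.1)),("salt_shaker",(.562,.03))):
    for m in masks_of(p,n)[:1]: print(n,m["score"],m["bbox"],fit([(p,T,m["mask"])],n,g))
t=read_camera("top")
for m in masks_of(t,"coaster")[:1]: print(m["score"],m["bbox"],fit([(t,None,m["mask"])],"coaster",(.562,-.1)))
# honey yaw: lid/body mask from wrist and side
for c,P,TT in(("wrist",p,T),("top",t,None)):
    for m in masks_of(P,"honey_jar")[:1]: print("honey",c,m["score"],m["bbox"],fit([(P,TT,m["mask"])],"honey_jar",(.438,-.063)))
q=read_camera("side")
m=masks_of(q,"honey_jar")[0];k=m["mask"]
def rs(a,yaw,hx=.029,hy=.031,r=.013):
    pts=[]
    for sx in(1,-1):
        for sy in(1,-1):
            for t_ in np.linspace(0,2*np.pi,12): pts.append((sx*(hx-r)+r*np.cos(t_),sy*(hy-r)+r*np.sin(t_)))
    pts=np.array(pts)@np.array([[np.cos(yaw),np.sin(yaw)],[-np.sin(yaw),np.cos(yaw)]])
    return pts+a
def cost(x,yaw):
    pts=np.array([proj(q,(px,py,z)) for px,py in rs(x,yaw) for z in(0.005,.075)])
    mm=np.zeros(k.shape,np.uint8);cv2.fillConvexPoly(mm,np.int32(cv2.convexHull(np.float32(pts))*16),255,cv2.LINE_AA,4)
    lid=np.array([proj(q,(x[0]+.027*np.cos(a),x[1]+.027*np.sin(a),z)) for a in a_ for z in(.075,.099)]);cv2.fillConvexPoly(mm,np.int32(cv2.convexHull(np.float32(lid))*16),255,cv2.LINE_AA,4)
    return np.abs(mm/255.-k).sum()/k.sum()
for y in range(-45,46,15):
    r=minimize(lambda x:cost(x,np.radians(y)),(.438,-.063),method="Nelder-Mead",options=dict(initial_simplex=np.array((.438,-.063))+[[0,0],[.01,0],[0,.01]],xatol=5e-4,fatol=1e-3));print(y,r.x.round(4),round(r.fun,4))
cv2.imwrite("pics/side21.png",cv2.cvtColor(q["color"],4))
E
```

```text
[ 0.50288322 -0.09985374  0.12780233] [3.14076961e+00 7.35867756e-04 5.01569235e-03]
coaster 0.77 [226.2, 97.4, 286.6, 154.7] (array([ 0.56135998, -0.0984422 ]), np.float64(0.0653074784241505))
salt_shaker 0.71 [363.1, 55.8, 399.2, 188.8] (array([ 0.55161518, -0.09603563]), np.float64(2.365918091374481))
honey wrist 0.97 [184.9, 204.9, 252.8, 298.9] (array([ 0.43882221, -0.06134337]), np.float64(0.10478386073901508))
honey top 0.67 [216.6, 261.4, 250.5, 291.6] (array([ 0.43795151, -0.06458453]), np.float64(0.15215279367259227))
-45 [ 0.4359 -0.057 ] 0.2398
-30 [ 0.4358 -0.0574] 0.2326
-15 [ 0.4367 -0.0579] 0.197
0 [ 0.4365 -0.0585] 0.1234
15 [ 0.4372 -0.0572] 0.0915
30 [ 0.4371 -0.0584] 0.1695
45 [ 0.4374 -0.0581] 0.2239
```

The coaster is at (0.5614, -0.0985). The honey jar is at about (0.438, -0.062), turned about 12°, and I'll grip it aligned.

>>> {"fn": "drive_tool", "kwargs": {
  "rows": [
    [0,0,0,-0.0325,-0.019,0,1],
    [0,0,0,-0.0325,-0.019,0,1],
    [0,0,-6,0,0,0,1],
    [0,0,-6,0,0,0,1],
    [0,0,0,0,0,0,1],
    [0,0,0,0,0,0,1]
  ],
  "force": 50
}}

```text
time: 41.3
tool_pos: [0.4365, -0.0614, 0.1247]
tcp_rot: [-3.124, -0.324, 0.002]
wrist_force: [0.3, 1.0, -0.5]
width: 0.999
grip_force: 0.0
```

```bash
python3 - <<'E'
from h import *
s=status.read_state();p=read_camera("wrist");T=wT(s,p);print(s["tool_pos"],s["tcp_rot"])
for m in masks_of(p,"honey_jar")[:1]: 
    print(m["score"],m["bbox"],fit([(p,T,m["mask"])],"honey_jar",(.438,-.063)))
print(proj(p,(.438,-.062,.099),T))
g=p["color"];lid=((g.min(2)>120)&(g.max(2).astype(int)-g.min(2)<25)&m["mask"]);v,u=np.nonzero(lid);print("lid px",u.mean(),v.mean(),lid.sum(),"world",at(p,(u.mean(),v.mean()),.097,T))
E
```

```text
[ 0.43646015 -0.06137777  0.12472637] [-3.12445985e+00 -3.23959656e-01  1.82866979e-03]
0.78 [225.4, 149.7, 292.8, 237.5] (array([ 0.44023738, -0.05979183]), np.float64(0.1232385285335458))
[260.20002551 205.4591852 ]
lid px 256.7710843373494 178.59036144578315 166 world [ 0.45878431 -0.05482439  0.097     ]
```

>>> {"fn": "drive_tool", "kwargs": {
  "rows": [
    [0,0,0,0.002,0,0.03,1],
    [0,0,0,0,0,0.03,1],
    [0,0,0,0,0,0.025,1],
    [0,0,0,0,0,0.018,1],
    [0,0,0,0,0,0.01,1],
    [0,0,0,0,0,0,1]
  ]
}}

```text
time: 41.9
tool_pos: [0.4362, -0.0608, 0.0099]
tcp_rot: [-3.123, -0.326, 0.008]
wrist_force: [-0.4, -0.1, -0.1]
width: 1.001
grip_force: 0.0
```

>>> {"fn": "drive_tool", "kwargs": {
  "rows": [
    [0,0,0,0,0,0,0.8],
    [0,0,0,0,0,0,0.7],
    [0,0,0,0,0,0,0.6],
    [0,0,0,0,0,0,0.5],
    [0,0,0,0,0,0,0.5],
    [0,0,0,0,0,0,0.5]
  ]
}}

```text
time: 42.4
tool_pos: [0.4404, -0.0614, 0.0144]
tcp_rot: [3.124, 0.327, 0.006]
wrist_force: [-0.8, 1.2, 6.3]
width: 0.648
grip_force: 52.8
```

Gripped across the 58 mm side, at opening 0.648. I'll lift it.

>>> {"fn": "drive_tool", "kwargs": {
  "rows": [
    [0,0,0,0,0,-0.005,0.5],
    [0,0,0,0,0,-0.015,0.5],
    [0,0,0,0,0,-0.02,0.5],
    [0,0,0,0,0,-0.02,0.5],
    [0,0,0,0,0,0,0.5],
    [0,0,0,0,0,0,0.5]
  ]
}}

```text
time: 42.9
tool_pos: [0.4394, -0.0613, 0.0733]
tcp_rot: [3.123, 0.328, 0.005]
wrist_force: [-0.2, 0.6, -4.0]
width: 0.647
grip_force: 53.6
```

```bash
cat > hj.py <<'E'
from h import *
s=status.read_state();p=read_camera("wrist");T=wT(s,p);print(s["tool_pos"],s["tcp_rot"],s["width"])
z=(s["tool_pos"][2]-.0135)*1e3;SOL["honey_jar"]=[(29,z),(29,z+75),(28,z+99)]
c0=s["tool_pos"][:2]
for c,P,TT in(("wrist",p,T),("side",read_camera("side"),None),("top",read_camera("top"),None)):
    for m in masks_of(P,"honey_jar")[:1]: print(c,m["score"],m["bbox"],fit([(P,TT,m["mask"])],"honey_jar",c0))
E
python3 hj.py
```

```text
[ 0.43937976 -0.06133998  0.07328307] [3.12342752 0.3279525  0.00452602] 0.64686193755877
wrist 0.66 [191.3, 178.1, 325.5, 329.2] (array([ 0.44308006, -0.0596847 ]), np.float64(0.27459065264387494))
side 0.85 [318.7, 154.0, 357.5, 214.3] (array([ 0.43502994, -0.05565308]), np.float64(0.35188490256783833))
```

>>> {"fn": "drive_tool", "kwargs": {
  "rows": [
    [0,0,0,0.016,0.009,0,0.5],
    [0,0,0,0.027,0.0148,0,0.5],
    [0,0,0,0.027,0.0148,0,0.5],
    [0,0,0,0.027,0.0148,0,0.5],
    [0,0,0,0.015,0.008,0,0.5],
    [0,0,0,0,0,0,0.5],
    [0,0,0,0,0,0,0.5],
    [0,0,0,0,0,0,0.5]
  ]
}}

```text
time: 43.87
tool_pos: [0.5591, -0.0975, 0.071]
tcp_rot: [-3.123, -0.328, 0.005]
wrist_force: [-0.1, 0.5, -3.6]
width: 0.648
grip_force: 53.6
```

```bash
python3 hj.py; python3 - <<'E'
from h import *
s=status.read_state();z0=s["tool_pos"][2]-.0135;SOL["honey_jar"]=[(29,z0*1e3),(29,z0*1e3+75),(27,z0*1e3+99)]
t=read_camera("top");g=t["color"].astype(int)
ctr=proj(t,(.562,-.0985,z0+.099));print("proj lid",ctr)
q=read_camera("side");m=masks_of(q,"honey_jar")[0]["mask"];v,u=np.nonzero(m)
pc=[proj(q,(.562,-.0985,z0+h)) for h in(0,.05,.09)];print("side axis proj",np.round(pc,1))
for h,c in zip((0,.05,.09),pc):
    r=u[v==int(c[1])];print(r.min() if len(r) else None,r.max() if len(r) else None)
mc=masks_of(q,"coaster");print([ (x["bbox"],x["score"]) for x in mc],proj(q,(.5614,-.0985,.008)))
E
```

```text
[ 0.5591431  -0.09749178  0.07100111] [-3.12329368 -0.32792022  0.00495095] 0.6483241069157937
wrist 0.79 [191.0, 176.8, 325.3, 327.1] (array([ 0.56331136, -0.09607207]), np.float64(0.28450311942959))
side 0.92 [265.1, 143.1, 296.0, 200.9] (array([ 0.55471869, -0.09439544]), np.float64(0.5440935672514621))
top 0.56 [239.5, 216.0, 264.5, 229.8] (array([ 0.51866462, -0.10742588]), np.float64(4.121674045962472))
proj lid [248.27059642 204.28256736]
side axis proj [[277.9 189.9]
 [277.9 166.2]
 [278.  146.6]]
265 294
264 294
266 294
[([262.6, 204.2, 292.3, 224.5], 0.72)] [278.07319295 213.09930419]
```

>>> {"fn": "drive_tool", "kwargs": {
  "rows": [
    [0,0,0,0.0025,0.0015,0.01,0.5],
    [0,0,0,0,0,0.015,0.5],
    [0,0,0,0,0,0.01,0.5],
    [0,0,0,0,0,0.004,0.5],
    [0,0,0,0,0,0,0.5],
    [0,0,0,0,0,0,0.5]
  ]
}}

```text
time: 44.87
tool_pos: [0.5631, -0.0988, 0.0328]
tcp_rot: [-3.124, -0.328, 0.002]
wrist_force: [0.1, -0.2, -3.0]
width: 0.644
grip_force: 53.6
```

```bash
python3 - <<'E'
from h import *
s=status.read_state();print(s["tool_pos"],s["wrist_force"])
q=read_camera("side");m=masks_of(q,"honey_jar")[0]["mask"];v,u=np.nonzero(m)
for r_ in range(v.min()+8,v.max()-4,10): r=u[v==r_];print(r_,(r.min()+r.max())/2)
for c in masks_of(q,"coaster")[:1]:
    v,u=np.nonzero(c["mask"]);print(c["bbox"],(u.min()+u.max())/2)
E
```

```text
[ 0.56310097 -0.09875679  0.03280381] [ 0.08041281 -0.22671926 -2.95160486]Traceback (most recent call last):
  File "<stdin>", line 3, in <module>
IndexError: list index out of range
```

>>> {"fn": "drive_tool", "kwargs": {
  "rows": [
    [0,0,0,0,0,0.001,0.5],
    [0,0,0,0,0,0.001,0.5],
    [0,0,0,0,0,0.001,0.5],
    [0,0,0,0,0,0,0.5]
  ]
}}

```text
time: 45.3
tool_pos: [0.5635, -0.0988, 0.0304]
tcp_rot: [3.124, 0.328, 0.0]
wrist_force: [0.2, 0.3, -3.2]
width: 0.648
grip_force: 53.6
```

>>> {"fn": "drive_tool", "kwargs": {
  "rows": [
    [0,0,0,0,0,0.001,0.5],
    [0,0,0,0,0,0,0.5]
  ]
}}

```text
time: 45.47
tool_pos: [0.5636, -0.0989, 0.0295]
tcp_rot: [3.124, 0.328, 0.0]
wrist_force: [0.1, -0.6, -2.7]
width: 0.65
grip_force: 53.6
```

```bash
python3 - <<'E'
from h import *
s=status.read_state();print(s["tool_pos"],s["wrist_force"])
for i in range(3):
    q=read_camera("side");h=masks_of(q,"honey_jar");c=masks_of(q,"coaster")
    if h:
        v,u=np.nonzero(h[0]["mask"]);print("jar",h[0]["bbox"],[(u[v==r].min()+u[v==r].max())/2 for r in range(v.min()+8,v.max()-4,10) if (v==r).any()])
    for k in c[:1]: print("coaster",k["bbox"],k["score"])
    if h: break
E
```

```text
[ 0.56358546 -0.09885732  0.02946369] [ 0.14292783 -0.55901362 -2.67045052]
jar [192.1, 158.8, 216.6, 212.2] [np.float64(203.5), np.float64(205.5), np.float64(207.5), np.float64(210.0)]
coaster [264.7, 215.7, 291.9, 222.4] 0.55
```

```bash
python3 - <<'E'
from h import *
q=read_camera("side");g=q["color"][:,:,2]
for h in(.03,.045,.008):
    c=proj(q,(.5614,-.0985,h));v=int(round(c[1]));print(h,c.round(1),g[v,256:304])
E
```

```text
0.03 [278.1 203.2] [183 186 185 180 172 157 148 140 119  91  84  95 111 121 129 137 141 143
 143 129  94  58  46  50  54  60  61  57  57  57  56  53  50  49  63  95
 145 183 195 194 193 193 195 197 199 200 199 200]
0.045 [278.1 196.4] [196 197 197 198 199 199 189 148 119 124 129 130 130 128 129 138 140 139
 136 120  90  55  46  46  51  54  52  54  52  53  51  52  52  53  53  49
  61 119 176 196 193 185 184 187 187 188 188 185]
0.008 [278.1 213.1] [123 123 126 125 124 122 120 104  67  64  87 102 108 108 108 111 116 121
 121 121 120 119 119 119 120 122 123 126 126 126 121 117 117 114 109  88
  72 115 162 170 178 193 195 192 193 194 195 195]
```

The jar and coaster edges share the same centre column (u≈278), so the jar is centred. Lowering to contact.

>>> {"fn": "drive_tool", "kwargs": {
  "rows": [
    [0,0,0,0,0,0.001,0.5],
    [0,0,0,0,0,0.001,0.5],
    [0,0,0,0,0,0,0.5]
  ]
}}

```text
time: 45.92
tool_pos: [0.5639, -0.0989, 0.0294]
tcp_rot: [3.124, 0.328, 0.001]
wrist_force: [-4.2, 2.0, 9.1]
width: 0.649
grip_force: 53.8
```

>>> {"fn": "drive_tool", "kwargs": {
  "rows": [
    [0,0,0,0,0,0.001,0.5],
    [0,0,0,0,0,0,0.5]
  ]
}}

```text
time: 46.08
tool_pos: [0.5642, -0.0989, 0.0295]
tcp_rot: [3.124, 0.328, 0.001]
wrist_force: [-6.1, 1.3, 14.1]
width: 0.65
grip_force: 54.0
```

Contact. I'll ease off, open and rise straight up.

>>> {"fn": "drive_tool", "kwargs": {
  "rows": [
    [0,0,0,0,0,-0.002,0.5],
    [0,0,0,0,0,0,0.7],
    [0,0,0,0,0,0,0.85],
    [0,0,0,0,0,0,1],
    [0,0,0,0,0,0,1],
    [0,0,0,0,0,-0.015,1],
    [0,0,0,0,0,-0.03,1],
    [0,0,0,0,0,-0.04,1]
  ]
}}

```text
time: 46.75
tool_pos: [0.56, -0.0981, 0.1102]
tcp_rot: [-3.122, -0.328, 0.013]
wrist_force: [1.7, 0.1, -0.3]
width: 1.002
grip_force: 0.0
```

>>> {"fn": "drive_tool", "kwargs": {
  "rows": [
    [0,0,0,0,0,-0.035,1],
    [0,0,0,-0.03,0,-0.02,1],
    [0,0,0,-0.03,0,-0.02,1],
    [0,0,0,-0.04,0,0,1],
    [0,0,0,-0.03,0,0,1],
    [0,0,0,0,0,0,1],
    [0,0,0,0,0,0,1]
  ]
}}

```text
time: 47.33
tool_pos: [0.4354, -0.1261, 0.1885]
tcp_rot: [3.124, 0.326, 0.002]
wrist_force: [1.0, -0.2, 0.2]
width: 1.001
grip_force: 0.0
```

```bash
python3 - <<'E'
from h import *
from sp import spoon
SOL["honey_jar"]=[(30,15),(30,90),(27,114)]
s=status.read_state();print(s["tool_pos"],s["tcp_rot"])
G={"coaster":(.5614,-.0985),"honey_jar":(.5614,-.0985),"salt_shaker":(.562,.03),"jam_jar":(.702,.03),"spice_jar":(.7226,-.101),"tea_light":(.694,-.045)}
for c in("wrist","top","side"):
    p=read_camera(c);T=wT(s,p) if c=="wrist" else None
    save(p,"end_"+c)
    for n,g in G.items():
        for m in masks_of(p,n)[:1]:
            x,e=fit([(p,T,m["mask"])],n,g);print(c,n,round(m["score"],2),np.round(m["bbox"]),x.round(4),round(e,2),"exp",proj(p,(*g,.0),T).round(0))
spoon(None,("wrist","top"))
E
```

```text
[ 0.43535796 -0.1260772   0.1884601 ] [3.12435889e+00 3.25520937e-01 1.52923180e-03]
wrist coaster 0.61 [102.   0. 170.  59.] [-0.1773 -0.0019] 1.0 exp [258.  65.]
wrist honey_jar 0.69 [222.   4. 294.  88.] [ 0.562  -0.0986] 0.04 exp [258.  65.]
wrist spice_jar 0.29 [341.  25. 385. 144.] [ 0.7226 -0.101 ] 1.0 exp [291. -96.]
wrist tea_light 0.29 [226.   6. 293.  87.] [ 0.694 -0.045] 1.0 exp [235. -77.]
top coaster 0.23 [305. 187. 318. 233.] [ 1.1239 -0.1804] 1.0 exp [249. 217.]
top honey_jar 0.64 [239. 196. 265. 215.] [ 0.5653 -0.1037] 1.52 exp [249. 217.]
top salt_shaker 0.8 [175. 202. 202. 228.] [0.5602 0.0287] 0.18 exp [190. 218.]
top jam_jar 0.6 [167. 123. 204. 169.] [0.7011 0.0284] 0.1 exp [190. 155.]
top tea_light 0.68 [213. 152. 234. 168.] [ 0.6939 -0.0449] 0.17 exp [224. 158.]
side coaster 0.6 [263. 213. 293. 226.] [ 0.5608 -0.1007] 1.77 exp [278. 217.]
side honey_jar 0.72 [261. 159. 295. 217.] [ 0.5638 -0.1052] 0.07 exp [278. 217.]
side salt_shaker 0.56 [244. 199. 266. 250.] [0.5639 0.026 ] 0.28 exp [256. 245.]
side jam_jar 0.92 [160. 178. 208. 246.] [0.703  0.0347] 0.13 exp [187. 234.]
side spice_jar 0.92 [194. 160. 215. 208.] [ 0.7301 -0.1117] 0.49 exp [208. 206.]
side tea_light 0.62 [206. 209. 218. 223.] [ 0.6924 -0.0489] 1.33 exp [208. 218.]
tcp [ 0.4363 -0.1259  0.1884] [3.124 0.328 0.   ] 1.001
wrist 0.6 cen [ 562.6 -233.3] size [136.   27.6] line deg -0.1 corners [[494.0, -224.0], [496.0, -252.0], [631.0, -242.0], [629.0, -215.0]]
top 0.68 cen [ 580.  -232.1] size [ 26.1 100.7] line deg 0.7 corners [[529.0, -243.0], [630.0, -247.0], [631.0, -221.0], [530.0, -217.0]]
```

Everything agrees across the views: the honey jar is upright on the coaster at (0.562, -0.0986). The shaker is 141 mm in front of the jam jar and the spoon is straight at y≈-0.229. Handing in.

```bash
python3 -c "
from workcell import workorder
print(workorder.finish_job())"
```

```text
the job is handed in; nothing more can be done
None
```

The job is handed in at about 48 s of the 99 s. By the last camera measurements, the shaker, the coaster with the honey jar upright on it, and the spoon are all within about 2 mm of their places, and the spice jar and tea light were not touched.

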